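# Check both ends of the hammer at the inspection camera

### The job

Pick up the hammer with one flat and one wedge-shaped end by its handle and show it to the inspection camera, handle upright: first the round flat face, then the wedge end, each held still for about a second, square to the lens, level with it and right over the round disc on the camera's base plate. Then stand the hammer on its head, handle up, on the black punching board, setting it down without dropping it. Leave the other hammer, which has two flat ends, where it stands.

Things in the scene. Friction and masses are not known exactly. Their poses are not given: they have to be found in the camera images.
- hammer: Stubby hammer, 0.4-0.65 kg, standing on its head, handle up. Steel head 100 mm long (x), 36 wide (y), 36 high; wooden handle 24 x 24 mm, flats facing x and y, from mid-head up to 170 mm: grip it near 135 mm height. Origin: centre of the underside, below the handle; z up. Round flat face at the +x end, centre (50, 0, 18) mm; wedge tapering, seen from above, to an upright ridge at the -x end, (-50, 0, 18) mm.
- focus (a point): Aiming point of the fixed inspection camera: 90 mm above the bench, over the middle of the 24 mm black disc on its base plate, 32 mm in front of the lens. x points along the lens axis into the lens, z up. The end shown is centred here, hammer length along x, handle on the side away from the lens. Camera: 115 mm tall, ends 170 mm beyond; plate 8 mm thick, 80 wide, reaching 35 mm to the handle's side.
- board: Fixed black punching board, 260 mm (x) by 180 mm (y), 30 mm thick, with a few tiny flat white discs near its edges (no obstacle). Origin: centre of its underside; the hammer is to stand on its top, 30 mm above the origin.
- club: The other hammer, same materials, standing on its head, handle up, 170 mm tall: steel head 80 mm long (x) and 44 mm thick, both ends round and flat. Origin: centre of its underside. To be left standing; it is at least 110 mm from the wanted hammer, axis to axis.
Things that resemble listed ones, but are neither listed nor needed, are in the scene too. Leave any pink look-alike of the hammer alone. Of the things that look like the part that bears focus, the middle-sized one is meant.

How it is judged:
By the outcome, as a careful person would: the job done as asked, in the order asked, and still so for the second after the job is handed in, with the robot touching nothing.
It also fails if it takes over 58 s, if anything falls off the work surface, if the arm or the gripper's body presses on something with over 40 N, if the wrist force passes 120 N, or if a joint passes its speed limit or range.

### The arm

A 6-joint arm with a two-finger parallel gripper is mounted at the origin on the work surface. World frame = base frame: x ahead of the robot, y to its left, z up, the work surface at z = 0. Lengths are in m, angles in rad, forces in N, time in s.
With the tool pointing down it reaches from about 0.3 to 0.85 m from the base axis. Payload 4.2 kg.
Tool frame: the origin (TCP) lies where the fingers leave the gripper's body, on its centre line; the fingertips stand 78 mm ahead of it and the grasp point (between the pads) lies 60 mm ahead of it; z points along the fingers, y is the direction in which the jaws open and shut (so a half turn about z gives the same grasp; the last joint's range is limited). The gripper opens to 91 mm and grips with 3 to 60 N. Pads are 32 mm wide; open, the fingers measure 118 mm over their backs; the gripper's body (76 mm by 178 mm) begins 60 mm behind the grasp point.
Start: joints at [1.25, 0.32, 1.565, -0, 1.257, -0.02], TCP at [0.17, 0.549, 0.292] pointing down, gripper open.
Joint ranges: [-3.11, 3.11], [-0.84, 2.01], [0.21, 2.61], [-1.34, 4.49], [0.05, 2.63], [-2.56, 2.56]. Speed limits (rad/s): [2.57, 2.57, 3.14, 3.14, 3.14, 3.14].

### API

Orientations are given as a 3x3 rotation matrix whose columns are the frame's x, y, z axes.
In Python, from workcell import env, eyes gives the robot as it stands. The module is installed in compiled form; this text tells all that it offers.
- The arm moves only by the tool move_arm, never from a script. Its argument "targets" is a list of rows, each a list of 7 numbers: the finger opening in mm, from 0 to 91.2, then the shift along the tool's x, y, z in mm, then the turn, a rotation vector about the tool's x, y, z in rad. A call has 1 to 20 rows; each row is the pose to reach, as a shift and turn from the pose commanded when the call began, along the tool's axes at that moment; what a row does not reach only later rows make up. A row lasts 1/12 s, in which the tool goes at most 41.7 mm and 7.16 degrees, less where a joint would pass 70% of its speed; a pose out of reach is approached as far as the arm can. A call with a gripper value outside its range is refused whole. The fingers move at their own pace and stop on an object; "grip_force" is the grip in N (left out, the last holds). Time passes only in rows, so rows that repeat a pose let the fingers close. It gives the time, the measured TCP pose, the force and the opening at its end, in the units of the state.
- env.read_state(): the state, without advancing time (a new reading comes with each control period).
- eyes.grab_frame(name): name is "side" or "top" or "wrist"; returns (picture, depth): 400x640x3 uint8, red, green, blue; 400x640 float32, m along the optical axis (not along the pixel's ray), 0 where there is no reading.
- eyes.calibration(name): a dict with "vertical_fov" (degrees; the focal length in pixels is half the picture's height over the tangent of half this angle, whatever the lens; pixels are square), "cx", "cy" (the principal point, pixels), "R" (3x3) and "t" (3): a world point X has camera coordinates R X + t. Camera axes: x right, y down, z forward; pixel columns grow to the right and rows downward; lengths in m; the calibration is good to about 2 mm. A picture is of the moment at which its call begins: read the wrist's pose just before it. calibration takes no time and is no camera call; for the wrist camera it gives the pose at the moment of the call.
- env.sign_off(): hands the job in, once; it reports no verdict.
The state is a dict: "t": time; "q": joint angles; "joint_vel": joint speeds; "effort": joint torques, N m; "tcp_pos": TCP position; "eef_rot": TCP orientation; "force": force on the tool from outside, world axes, zero at the start; "moment": the same for the moment, N m; "finger_gap": finger opening in m.
Only numpy, scipy, OpenCV 4.12 (cv2) and the standard library are available. Lean on these libraries where they do the work, as an engineer would, in place of code of your own. Each camera call takes 0.05 s, during which the arm holds its last target.

## Working session

There is one attempt and no reset: what is moved stays moved. The work goes in short steps, Python scripts to look and compute and a tool call to move; the robot and the scene stay as the last step left them, time stands still between calls to the robot, and variables do not carry over. Pictures are saved under pics/ and viewed, and the job is handed in when it is done.

Besides the shell and the picture viewer there is one more tool, called after "Request:" by a JSON object that holds its "api" and its "payload", one argument or row to a line. move_arm: Moves the arm, as the interface text tells. Its arguments: {"type":"object","properties":{"targets":{"type":"array","items":{"type":"array","items":{"type":"number"}}},"grip_force":{"type":"number"}},"required":["targets"]}

```bash
mkdir -p pics; python3 - <<'E'
from workcell import env, eyes
import cv2, numpy as np
s=env.read_state(); print({k:np.round(v,3).tolist() for k,v in s.items()})
for n in ["side","top","wrist"]:
    c=eyes.calibration(n); print(n,c)
    p,d=eyes.grab_frame(n)
    np.savez(f"{n}0.npz",p=p,d=d,R=c['R'],t=c['t'])
    cv2.imwrite(f"pics/{n}0.png",p[:,:,::-1]); print(d.min(),d.max(),(d==0).mean())
E
```

```text
{'t': 0.0, 'q': [1.25, 0.32, 1.566, -0.0, 1.257, -0.02], 'joint_vel': [0.0, -0.0, -0.0, 0.001, -0.0, 0.0], 'effort': [-0.002, -41.246, -23.198, 0.072, 0.046, -0.0], 'tcp_pos': [0.17, 0.549, 0.291], 'eef_rot': [[-0.955, 0.296, -0.001], [0.296, 0.955, -0.002], [0.0, -0.002, -1.0]], 'force': [-0.158, -0.705, 0.358], 'moment': [-0.016, -0.064, 0.001], 'finger_gap': 0.091}
side {'vertical_fov': 50.03444799136426, 'cx': 314.44681730478715, 'cy': 203.97109474030364, 'R': array([[ 0.80993976, -0.58643724,  0.00943116],
       [-0.42598416, -0.59923588, -0.67783025],
       [ 0.40315639,  0.54498415, -0.73515794]]), 't': array([-0.297188  ,  0.26630649,  1.1756066 ])}
0.0 3.7399316 0.0039609375
top {'vertical_fov': 44.696199377886366, 'cx': 323.3783788160319, 'cy': 193.75869276550043, 'R': array([[ 0.04824218, -0.99882958,  0.00348678],
       [-0.97743497, -0.04792702, -0.20572769],
       [ 0.20565402,  0.00651666, -0.97860306]]), 't': array([0.05375217, 0.41844073, 1.62690282])}
0.0 2.7443624 0.00416796875
wrist {'vertical_fov': 67.4792450817617, 'cx': 317.94024249793245, 'cy': 199.5000309960108, 'R': array([[ 0.29557711,  0.95531779, -0.00144804],
       [ 0.92864301, -0.28696752,  0.23509957],
       [ 0.22417926, -0.07083476, -0.97197021]]), 't': array([-0.57459818, -0.02681883,  0.39005163])}
0.0 1.0688745 0.041515625
```

View pics/side0.png

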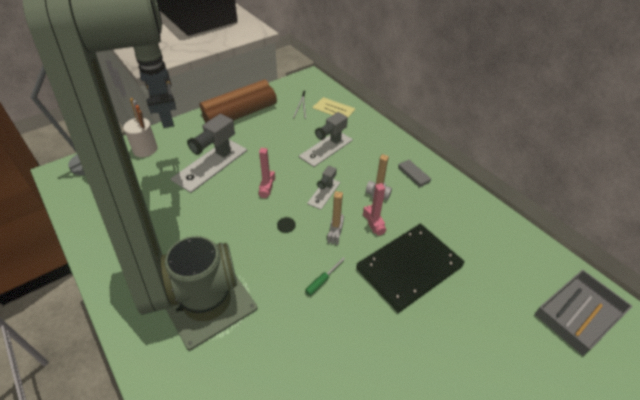

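View pics/top0.png

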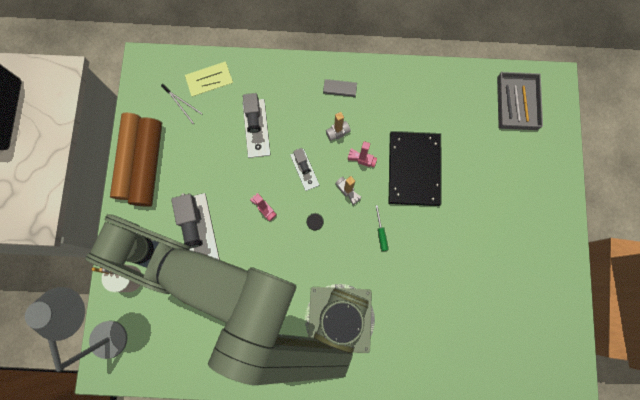

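View pics/wrist0.png

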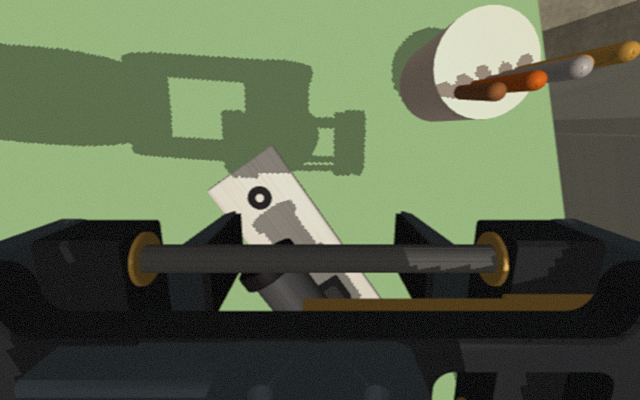

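```bash
python3 - <<'E'
import cv2,numpy as np
t=cv2.imread('pics/top0.png');s=cv2.imread('pics/side0.png')
a=cv2.resize(t[105:215,230:390],(800,550),interpolation=cv2.INTER_CUBIC)
cv2.imwrite('pics/topc.png',a)
a=cv2.resize(s[100:250,240:400],(640,600),interpolation=cv2.INTER_CUBIC)
cv2.imwrite('pics/sidec.png',a)
E
```

```text
(no output)
```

View pics/topc.png

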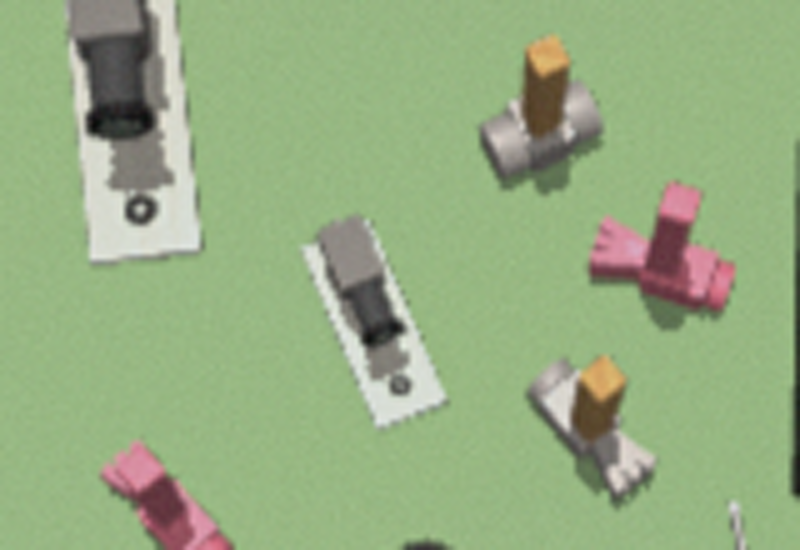

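View pics/sidec.png

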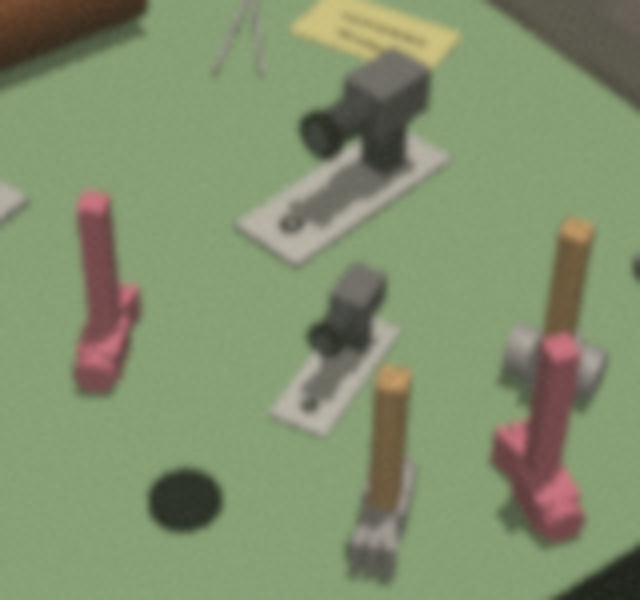

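```bash
cat > h.py <<'E'
import numpy as np, cv2
FOV={'side':50.03444799136426,'top':44.696199377886366,'wrist':67.4792450817617}
C={'side':(314.44681730478715,203.97109474030364),'top':(323.3783788160319,193.75869276550043),'wrist':(317.94024249793245,199.5000309960108)}
def K(n):
    f=200/np.tan(np.radians(FOV[n]/2)); return f,*C[n]
def load(n,i=0):
    z=np.load(f'{n}{i}.npz'); return z['p'],z['d'],z['R'],z['t']
def cloud(n,d,R,t):
    f,cx,cy=K(n); v,u=np.mgrid[0:400,0:640]
    X=np.stack([(u-cx)/f*d,(v-cy)/f*d,d],-1); return (X-t)@R
def proj(n,X,R,t):
    f,cx,cy=K(n); c=np.atleast_2d(X)@R.T+t; return np.c_[f*c[:,0]/c[:,2]+cx,f*c[:,1]/c[:,2]+cy]
def onplane(n,uv,z,R,t):
    f,cx,cy=K(n); uv=np.atleast_2d(uv); r=np.c_[(uv[:,0]-cx)/f,(uv[:,1]-cy)/f,np.ones(len(uv))]@R
    o=-t@R; return o+r*((z-o[2])/r[:,2])[:,None]
def tri(views):
    A=[];b=[]
    for n,uv,R,t in views:
        f,cx,cy=K(n); r=np.array([(uv[0]-cx)/f,(uv[1]-cy)/f,1])@R; r/=np.linalg.norm(r)
        P=np.eye(3)-np.outer(r,r); A.append(P); b.append(P@(-t@R))
    x=np.linalg.lstsq(np.vstack(A),np.hstack(b),rcond=None)[0]
    return x
E
python3 - <<'E'
from h import *
for n in ['top','side']:
    p,d,R,t=load(n); W=cloud(n,d,R,t); np.set_printoptions(precision=4,suppress=True)
    bench=W[(p[...,1].astype(int)>p[...,0]+20)&(p[...,1]>p[...,2]+20)&(d>0)]
    print(n,'bench z med',np.median(bench[:,2]))
    hsv=cv2.cvtColor(p,cv2.COLOR_RGB2HSV)
    m=((hsv[...,0]>8)&(hsv[...,0]<22)&(hsv[...,1]>120)).astype(np.uint8)
    k,l,s,c=cv2.connectedComponentsWithStats(m)
    for i in range(1,k):
        if s[i,4]>20:
            P=W[(l==i)&(d>0)]; print(n,'orange',s[i],c[i],np.median(P,0),np.percentile(P[:,2],[5,50,95]))
    m=((p.max(2)<45)).astype(np.uint8)
    k,l,s,c=cv2.connectedComponentsWithStats(m)
    for i in range(1,k):
        if s[i,4]>500: P=W[(l==i)&(d>0)]; print(n,'dark',s[i],c[i],np.median(P,0))
E
```

```text
top bench z med 0.0005817470908222086
top orange [522  86   7  36  92] [525.1739 103.3261] [ 0.7937 -0.6426  0.0171] [0.0096 0.0171 0.0225]
top orange [ 110  113   51   93 3559] [135.7027 159.3498] [0.4986 0.719  0.0661] [0.0464 0.0661 0.0823]
top orange [335 113   9  19  96] [338.6146 121.1771] [0.6443 0.0345 0.153 ] [0.0714 0.153  0.1746]
top orange [345 177  10  15  86] [349.2674 183.5233] [ 0.4317 -0.0089  0.1621] [0.0728 0.1621 0.1749]
top orange [ 589  238   51  131 4794] [616.369  298.1596] [ 0.1239 -1.1709 -0.4155] [-0.5317 -0.4155 -0.2833]
top orange [ 91 268  11   4  30] [ 96.5333 269.3333] [0.1182 0.7491 0.1876] [0.1682 0.1876 0.1987]
top orange [   0  369  110   31 2251] [ 39.4736 385.8938] [-0.3255  1.1559 -0.3686] [-0.6333 -0.3686 -0.1424]
top dark [   0   65   21   85 1182] [  7.2276 104.6954] [0.6179 1.0756 0.2375]
top dark [ 389  132   51   74 3063] [416.0026 167.5031] [ 0.5312 -0.2476  0.0306]
side bench z med 0.0003117973058651432
side orange [ 201   80   74   40 1498] [238.8959 100.3391] [0.5054 0.6886 0.066 ] [0.0456 0.066  0.0813]
side orange [   0  105   67  190 6882] [ 22.0078 216.2281] [-0.4024  1.0012 -0.3652] [-0.6483 -0.3652 -0.0633]
side orange [136 105   7  21  52] [138.7308 113.6154] [0.1174 0.6926 0.1732] [0.1273 0.1732 0.1939]
side orange [576 305  26  30 121] [588.2562 319.6116] [ 0.7898 -0.6457  0.0176] [0.0145 0.0176 0.0205]
side dark [ 157    0   79   34 1968] [198.2002  13.155 ] [0.5408 1.0777 0.2564]
side dark [ 358  226  104   85 4344] [409.1358 266.8499] [ 0.5153 -0.2548  0.0301]
side dark [  0 264  71  42 815] [ 33.5632 284.3595] [-0.5416  0.9999 -0.7117]
```

```bash
python3 - <<'E'
from h import *
np.set_printoptions(precision=4,suppress=True)
T=load('top');S=load('side')
R,t=T[2:];Wt=cloud('top',T[1],R,t);Ws=cloud('side',*S[1:])
# head
for nm,c in [('hammer',(0.432,-0.009)),('club',(0.644,0.0345))]:
  for W,n in [(Wt,'top'),(Ws,'side')]:
    r=np.hypot(W[...,0]-c[0],W[...,1]-c[1])
    m=(r<0.075)&(W[...,2]>0.022)&(W[...,2]<0.05); P=W[m][:,:2]
    mu=P.mean(0);u,s,v=np.linalg.svd(P-mu); a=(P-mu)@v[0]
    mid=mu+v[0]*(np.percentile(a,98)+np.percentile(a,2))/2
    top=W[(r<0.04)&(W[...,2]>0.16)]
    print(nm,n,m.sum(),'mid',mid,'axis',v[0],np.degrees(np.arctan2(v[0,1],v[0,0])),np.ptp(a),'handletop',top.mean(0),len(top))
# plates
p=T[0]; hsv=cv2.cvtColor(p,cv2.COLOR_RGB2HSV)
for nm,box in [('mid',(240,90,275,162)),('small',(288,145,322,192)),('large',(170,190,225,265))]:
    m=np.zeros(p.shape[:2],np.uint8); x0,y0,x1,y1=box
    m[y0:y1,x0:x1]=((hsv[y0:y1,x0:x1,1]<40)&(hsv[y0:y1,x0:x1,2]>150))
    cs,_=cv2.findContours(m,0,1); cc=max(cs,key=cv2.contourArea)
    rc=cv2.minAreaRect(cc); bx=cv2.boxPoints(rc); B=onplane('top',bx,0.008,R,t)
    print(nm,bx.tolist(),B[:,:2],np.linalg.norm(np.diff(B,axis=0),axis=1))
print('disc',onplane('top',[(258,147)],0.008,R,t),onplane('side',[(313,155.5)],0.008,*S[2:]))
print('small',onplane('top',[(310,182)],0.008,R,t))
print('board')
for n,(q,d,RR,tt) in [('top',T),('side',S)]:
    m=(q.max(2)<45).astype(np.uint8)
    cs,_=cv2.findContours(m,0,1)
    cc=[c for c in cs if cv2.contourArea(c)>2500 and c[:,0,0].mean()>300][0]
    B=onplane(n,cv2.boxPoints(cv2.minAreaRect(cc)),0.03,RR,tt); print(n,B,B.mean(0))
E
```

```text
hammer top 202 mid [ 0.4353 -0.008 ] axis [-0.7153 -0.6988] -135.6708072050177 0.10110197791429683 handletop [ 0.4376 -0.0099  0.1694] 56
hammer side 201 mid [ 0.4401 -0.0164] axis [-0.8449 -0.5349] -147.66611915284747 0.10232290465941035 handletop [ 0.4381 -0.0134  0.169 ] 64
club top 209 mid [0.6472 0.0315] axis [ 0.4157 -0.9095] -65.43765395988126 0.08161343781010595 handletop [0.6518 0.0346 0.1696] 56
club side 168 mid [0.6491 0.0289] axis [ 0.5562 -0.831 ] -56.20465394234749 0.08153063564307862 handletop [0.6527 0.0309 0.1682] 58
mid [[241.59349060058594, 100.98989868164062], [263.76678466796875, 98.5927734375], [269.88372802734375, 155.17471313476562], [247.71044921875, 157.57183837890625]] [[0.7539 0.3893]
 [0.7673 0.3091]
 [0.5539 0.2716]
 [0.5411 0.3498]] [0.0813 0.2167 0.0792]
small [[289.39654541015625, 154.25863647460938], [303.27587890625, 148.31036376953125], [319.0517578125, 185.12069702148438], [305.17242431640625, 191.0689697265625]] [[0.5607 0.2023]
 [0.5852 0.1541]
 [0.4531 0.091 ]
 [0.4293 0.1386]] [0.0541 0.1464 0.0532]
large [[193.80580139160156, 195.1816864013672], [204.44410705566406, 192.65733337402344], [219.8452606201172, 257.5621337890625], [209.2069549560547, 260.08648681640625]] [[0.3955 0.5273]
 [0.4063 0.491 ]
 [0.1833 0.4163]
 [0.1731 0.4517]] [0.0379 0.2351 0.0369]
disc [[0.5821 0.3162 0.008 ]] [[0.5884 0.3151 0.008 ]]
small [[0.4628 0.1234 0.008 ]]
board
top [[ 0.3924 -0.1523  0.03  ]
 [ 0.6542 -0.152   0.03  ]
 [ 0.6594 -0.3311  0.03  ]
 [ 0.3974 -0.3259  0.03  ]] [ 0.5259 -0.2403  0.03  ]
side [[ 0.3949 -0.1659  0.03  ]
 [ 0.702  -0.1444  0.03  ]
 [ 0.6492 -0.3375  0.03  ]
 [ 0.3729 -0.3396  0.03  ]] [ 0.5297 -0.2469  0.03  ]
```

```bash
cat >> h.py <<'E'
from scipy.spatial.transform import Rotation as Ro
def Rdown(yaw):  # tool x at yaw (deg), z down
    a=np.radians(yaw); x=np.array([np.cos(a),np.sin(a),0]); z=np.array([0,0,-1.]); return np.c_[x,np.cross(z,x),z]
def delta(s,pos,Rt):
    Rc=np.array(s['eef_rot']); return np.round((Rc.T@(np.array(pos)-s['tcp_pos']))*1000,1), np.round(Ro.from_matrix(Rc.T@Rt).as_rotvec(),4)
E
python3 - <<'E'
from h import *
from workcell import env
np.set_printoptions(precision=4,suppress=True)
s=env.read_state(); p,d,R,t=load('wrist')
Rt=np.array(s['eef_rot']);c=-R.T@t
ct=Rt.T@(c-s['tcp_pos']); Rct=R@Rt   # cam axes rows in tool
print('cam centre tool',ct,'\n',Rct)
np.savez('wt.npz',ct=ct,Rct=Rct)
# where in view do points go for candidate TCP poses looking at focus
f=np.array([0.585,0.316,0.09]); 
disc=f*[1,1,0]+[0,0,.008]; lens=f+.032*np.array([.985,.174,0])
def view(pos,yaw,pts):
    T=Rdown(yaw); Rw=Rct@T.T; tw=-Rw@(np.array(pos)+T@ct); return proj('wrist',pts,Rw,tw)
for yaw in (190,170,10,-80,100):
    a=np.radians(yaw)
    # put camera-forward point: place tcp so disc at row 130
    for k in (0.05,0.1,0.15):
        y=Rct[1]; 
        pos=np.array([f[0],f[1],.30])+k*np.array([np.cos(a),np.sin(a),0])
        print(yaw,k,pos,view(pos,yaw,[disc,lens]).ravel(), 'q6',np.degrees(np.arctan2(pos[1],pos[0]))+90-yaw, np.hypot(*pos[:2]))
E
```

```text
cam centre tool [ 0.0661  0.0003 -0.093 ] 
 [[ 0.0007  1.      0.0001]
 [-0.972   0.0007 -0.2351]
 [-0.2351  0.      0.972 ]]
190 0.05 [0.5358 0.3073 0.3   ] [317.7261 216.132  317.6582 265.5996] q6 -70.16094470440268 0.6176426669478969
190 0.1 [0.4865 0.2986 0.3   ] [317.7065 250.8756 317.6367 305.9909] q6 -68.45756939906215 0.5708624423352981
190 0.15 [0.4373 0.29   0.3   ] [317.6879 283.697  317.6167 343.6905] q6 -66.45226297744978 0.5246764642172664
170 0.05 [0.5358 0.3247 0.3   ] [317.7261 216.132  327.6272 263.9866] q6 -48.78319177562844 0.626463908667579
170 0.1 [0.4865 0.3334 0.3   ] [317.7065 250.8756 327.2617 304.4874] q6 -45.58091002756183 0.5897737343474374
170 0.15 [0.4373 0.342  0.3   ] [317.6879 283.697  326.9205 342.2857] q6 -41.966854857269254 0.5551658190029196
10 0.05 [0.6342 0.3247 0.3   ] [317.7261 216.132  317.6689 209.4743] q6 107.108962805579 0.7125163408410289
10 0.1 [0.6835 0.3334 0.3   ] [317.7065 250.8756 317.646  253.7543] q6 106.0006074445096 0.7604459691069302
10 0.15 [0.7327 0.342  0.3   ] [317.6879 283.697  317.6248 294.952 ] q6 105.02400029813077 0.8086263710122663
-80 0.05 [0.5937 0.2668 0.3   ] [317.7261 216.132  287.8762 238.1808] q6 194.1958374122674 0.6508605790784456
-80 0.1 [0.6024 0.2175 0.3   ] [317.7065 250.8756 288.904  280.4498] q6 189.85509623419944 0.6404357788230287
-80 0.15 [0.611  0.1683 0.3   ] [317.6879 283.697  289.8618 319.8405] q6 185.39724496540617 0.6337952983377116
100 0.05 [0.5763 0.3652 0.3   ] [317.7261 216.132  347.4507 238.2058] q6 22.364416259542068 0.6823067540349211
100 0.1 [0.5676 0.4145 0.3   ] [317.7065 250.8756 346.3787 280.4741] q6 26.13649527143977 0.7028541905710889
100 0.15 [0.559  0.4637 0.3   ] [317.6879 283.697  345.3797 319.8642] q6 29.67994704391367 0.7262682147836369
```

```bash
cat >> h.py <<'E'
def view(pos,yaw,pts):
    z=np.load('wt.npz'); T=Rdown(yaw); Rw=z['Rct']@T.T; tw=-Rw@(np.array(pos)+T@z['ct']); return proj('wrist',pts,Rw,tw)
E
python3 - <<'E'
from h import *
from workcell import env
np.set_printoptions(precision=4,suppress=True)
s=env.read_state()
f=np.array([0.585,0.316,0.09]);u=np.array([.985,.174,0]);w=np.array([-.174,.985,0])
fl=f*[1,1,0]+[0,0,.008]
pts=[fl,f+.032*u,fl-.035*u+.04*w,fl-.035*u-.04*w,fl+.18*u+.04*w,fl+.18*u-.04*w]
for pos,yaw in [((.62,.22,.32),100),((.65,.22,.32),100),((.62,.22,.36),100)]:
    print(pos,view(pos,yaw,pts).astype(int).tolist(),delta(s,pos,Rdown(yaw)))
h=np.array([.437,-.01,0]);a=np.radians(44);u=np.array([np.cos(a),np.sin(a),0])
pts=[h+[0,0,.17],h+[0,0,.036],h+.05*u+[0,0,.018],h-.05*u+[0,0,.018]]
for pos,yaw in [((.35,-.08,.32),44),((.37,-.06,.32),44),((.36,-.08,.36),44)]:
    print(pos,view(pos,yaw,pts).astype(int).tolist())
E
```

```text
(0.62, 0.22, 0.32) [[303, 99], [331, 92], [275, 65], [277, 131], [446, 66], [440, 131]] (array([-527. , -181. ,  -28.1]), array([-0.0012,  0.0007,  1.0955]))
(0.65, 0.22, 0.32) [[280, 95], [302, 86], [252, 61], [255, 127], [423, 61], [418, 127]] (array([-555.6, -172.1,  -28.2]), array([-0.0012,  0.0007,  1.0955]))
(0.62, 0.22, 0.36) [[305, 101], [330, 96], [279, 71], [281, 130], [434, 71], [429, 130]] (array([-527. , -181. ,  -68.1]), array([-0.0012,  0.0007,  1.0955]))
(0.35, -0.08, 0.32) [[331, 65], [326, 87], [326, 45], [325, 130]]
(0.37, -0.06, 0.32) [[331, 104], [326, 112], [326, 71], [325, 153]]
(0.36, -0.08, 0.36) [[321, 83], [320, 97], [320, 59], [320, 135]]
```

Request:
{"api": "move_arm", "payload": {
  "targets": [
    [90,-140,-45,-28,0,0,0.3],
    [90,-280,-90,-28,0,0,0.6],
    [90,-420,-130,-28,0,0,0.9],
    [90,-555,-172,-28,0,0,1.1],
    [90,-555,-172,-28,0,0,1.1],
    [90,-555,-172,-28,0,0,1.1],
    [90,-555,-172,-28,0,0,1.1],
    [90,-555,-172,-28,0,0,1.1],
    [90,-555,-172,-28,0,0,1.1],
    [90,-555,-172,-28,0,0,1.1],
    [90,-555,-172,-28,0,0,1.1],
    [90,-555,-172,-28,0,0,1.1],
    [90,-555,-172,-28,0,0,1.1],
    [90,-555,-172,-28,0,0,1.1],
    [90,-555,-172,-28,0,0,1.1],
    [90,-555,-172,-28,0,0,1.1],
    [90,-555,-172,-28,0,0,1.1]
  ]
}}

```text
t: 1.57
tcp_pos: [0.6491, 0.2205, 0.3195]
eef_rot: [[-0.169, 0.986, -0.002], [0.986, 0.169, 0.0], [0.0, -0.002, -1.0]]
force: [-0.6, 0.2, 0.3]
finger_gap: 0.0897
```

```bash
cat > grab.py <<'E'
import sys
from h import *
from workcell import env, eyes
np.set_printoptions(precision=4,suppress=True)
n,i=sys.argv[1:3]
s=env.read_state(); c=eyes.calibration(n)
p,d=eyes.grab_frame(n); np.savez(f"{n}{i}.npz",p=p,d=d,R=c['R'],t=c['t']); cv2.imwrite(f"pics/{n}{i}.png",p[:,:,::-1])
print(s['t'],s['tcp_pos'],s['q'],s['joint_vel'],s['force'],s['finger_gap']); print(s['eef_rot'])
E
python3 grab.py wrist 1
```

```text
1.5667 [0.6491 0.2205 0.3195] [0.3104 0.4874 1.2312 0.0007 1.4247 0.1408] [ 0.0252 -0.0184  0.012   0.0015 -0.0001 -0.0016] [-0.6217  0.2126  0.2876] 0.08973866058474912
[[-0.1687  0.9857 -0.0019]
 [ 0.9857  0.1687  0.0001]
 [ 0.0004 -0.0018 -1.    ]]
```

View pics/wrist1.png

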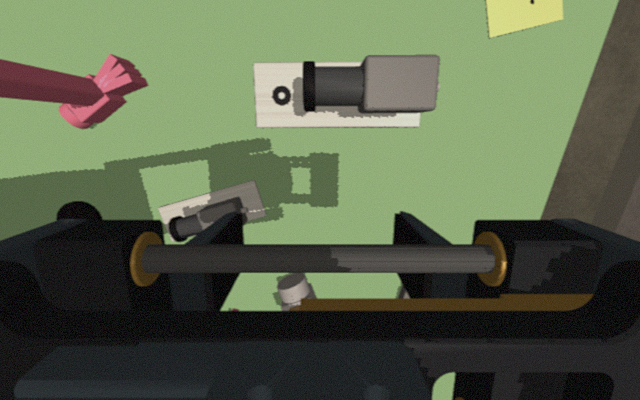

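```bash
python3 - <<'E'
from h import *
np.set_printoptions(precision=4,suppress=True)
p,d,R,t=load('wrist',1); W=cloud('wrist',d,R,t)
hsv=cv2.cvtColor(p,cv2.COLOR_RGB2HSV)
# disc
sub=p[80:112,268:297].max(2).astype(int); ys,xs=np.nonzero(sub<90); cs,_=cv2.findContours((sub<90).astype(np.uint8),0,1)
c=max(cs,key=cv2.contourArea); e=cv2.fitEllipse(c); print('ellipse',e[0][0]+268,e[0][1]+80,e[1])
uv=np.array([e[0][0]+268,e[0][1]+80]); zd=np.median(W[int(uv[1]),int(uv[0])-2:int(uv[0])+3,2]); print('disc',onplane('wrist',uv,.008,R,t),'depth pt',W[int(uv[1]),int(uv[0])])
T=load('top')
# plate edges
m=np.zeros(p.shape[:2],np.uint8); m[50:135,245:445]=((hsv[...,1]<50)&(hsv[...,2]>140))[50:135,245:445]
P=W[(W[...,2]>0.003)&(W[...,2]<.013)&(d>0)&(m>0)]; print('plate z',np.median(P[:,2]))
# front edge: left boundary per row; lower edge per col
L=[(np.nonzero(m[r,245:300])[0].min()+244.5,r) for r in range(68,123)]
B=[(cc,np.nonzero(m[100:135,cc])[0].max()+100.5) for cc in range(262,412)]
for nm,E in (('front',L),('lower',B)):
    w=onplane('wrist',np.array(E),.008,R,t)[:,:2]; vx,vy,x,y=cv2.fitLine(w.astype(np.float32),cv2.DIST_HUBER,0,.001,.001).ravel()
    print(nm,'angle',np.degrees(np.arctan2(vy,vx)),'pt',x,y)
    D=onplane('wrist',uv,.008,R,t)[0,:2]; print(' dist disc',abs((D[0]-x)*vy-(D[1]-y)*vx))
# housing and lens
box=W[55:112,362:440][(W[55:112,362:440,2]>.1)&(W[55:112,362:440,2]<.13)]
xy=box[:,:2].astype(np.float32); print('housing',len(box),np.median(box[:,2]),cv2.minAreaRect(xy))
ln=W[60:112,303:362]; q=ln[(ln[...,2]>.09)&(ln[...,2]<.13)]; 
if len(q): 
    print('lens pts',len(q),q[:,2].max(),cv2.minAreaRect(q[:,:2].astype(np.float32)))
    # ridge line per depth
    for pc in (90,95): 
        k=q[q[:,2]>np.percentile(q[:,2],pc-15)]; print(cv2.fitLine(k[:,:2].astype(np.float32),cv2.DIST_L2,0,.001,.001).ravel())
E
```

```text
ellipse 281.2100639343262 95.11858367919922 (16.30402183532715, 17.89563751220703)
disc [[0.5843 0.3171 0.008 ]] depth pt [0.5842 0.3171 0.0092]
plate z 0.008555238481894729
front angle -79.86852 pt 0.55022013 0.31117252
 dist disc 0.034572617209219544
lower angle 10.259532 pt 0.6789821 0.29333
 dist disc 0.04026642383298562
housing 4241 0.11548509982828456 ((0.7067390084266663, 0.3381500244140625), (0.07066789269447327, 0.049662988632917404), 9.60558032989502)
lens pts 2466 0.1156957220389585 ((0.645350456237793, 0.32712656259536743), (0.05941733345389366, 0.04667110741138458), 9.772442817687988)
[0.9831 0.1829 0.6328 0.3252]
[0.9834 0.1815 0.6291 0.3245]
```

```bash
python3 - <<'E'
from h import *
from workcell import env
s=env.read_state(); print(delta(s,(.36,-.08,.34),Rdown(44)))
E
```

```text
(array([-247.6, -335.6,  -19.8]), array([-1.400e-03,  2.000e-04,  9.734e-01]))
```

Request:
{"api": "move_arm", "payload": {
  "targets": [
    [90,-80,-110,-20,0,0,0.3],
    [90,-160,-220,-20,0,0,0.6],
    [90,-248,-336,-20,0,0,0.973],
    [90,-248,-336,-20,0,0,0.973],
    [90,-248,-336,-20,0,0,0.973],
    [90,-248,-336,-20,0,0,0.973],
    [90,-248,-336,-20,0,0,0.973],
    [90,-248,-336,-20,0,0,0.973],
    [90,-248,-336,-20,0,0,0.973],
    [90,-248,-336,-20,0,0,0.973],
    [90,-248,-336,-20,0,0,0.973],
    [90,-248,-336,-20,0,0,0.973],
    [90,-248,-336,-20,0,0,0.973]
  ]
}}

```text
t: 2.7
tcp_pos: [0.3602, -0.08, 0.3406]
eef_rot: [[0.719, 0.695, 0.002], [0.695, -0.719, 0.0], [0.002, 0.001, -1.0]]
force: [0.9, 0.3, 0.3]
finger_gap: 0.0904
```

```bash
python3 grab.py wrist 2; python3 -c "
import cv2
a=cv2.imread('pics/wrist2.png')[20:180,180:460]; cv2.imwrite('pics/w2c.png',cv2.resize(a,(800,457),interpolation=cv2.INTER_CUBIC))"
```

```text
2.7 [ 0.3602 -0.08    0.3406] [-0.2502 -0.0466  1.8822  0.0009  1.3044  0.552 ] [ 0.0259  0.0257 -0.0167 -0.0006  0.0008 -0.0026] [0.8808 0.3283 0.2816] 0.09037320703468385
[[ 0.7191  0.6949  0.0018]
 [ 0.6949 -0.7191  0.0004]
 [ 0.0016  0.0009 -1.    ]]
```

View pics/wrist2.png

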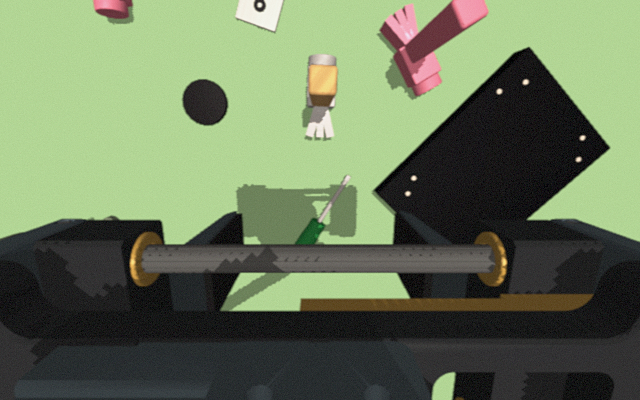

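View pics/w2c.png

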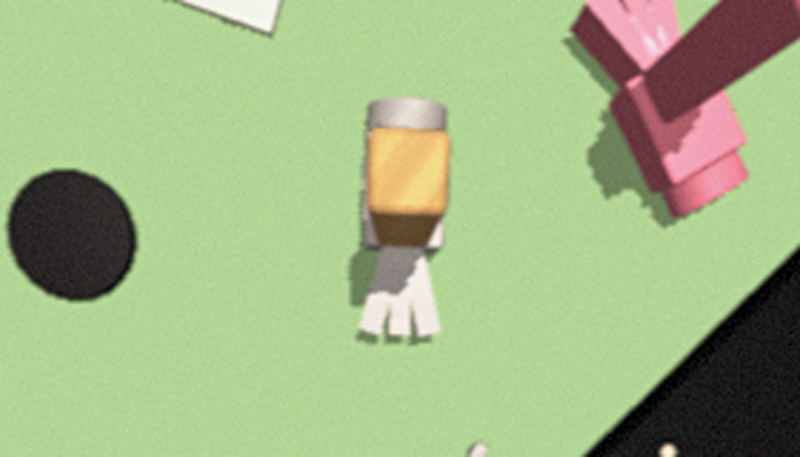

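```bash
python3 grab.py top 1; python3 grab.py side 1; python3 - <<'E'
import cv2
a=cv2.imread('pics/top1.png')[100:400,80:400];cv2.imwrite('pics/t1c.png',cv2.resize(a,(640,600),interpolation=cv2.INTER_CUBIC))
a=cv2.imread('pics/side1.png')[60:360,20:340];cv2.imwrite('pics/s1c.png',cv2.resize(a,(640,600),interpolation=cv2.INTER_CUBIC))
E
```

```text
2.75 [ 0.3606 -0.0797  0.3405] [-0.2492 -0.0455  1.8816  0.0008  1.3044  0.5518] [ 0.0139  0.0184 -0.0077 -0.0035  0.0004 -0.004 ] [-0.6263  1.0975 -0.4469] 0.08991937667478349
[[ 0.7182  0.6958  0.0012]
 [ 0.6958 -0.7182  0.0005]
 [ 0.0012  0.0005 -1.    ]]
2.8 [ 0.3609 -0.0797  0.3403] [-0.2487 -0.0447  1.8813  0.0006  1.3045  0.5517] [ 0.0054  0.0113 -0.002  -0.0038  0.0014 -0.0028] [-0.3809 -0.1101 -0.6699] 0.09020478443901427
[[ 0.7178  0.6963  0.0005]
 [ 0.6963 -0.7178  0.0005]
 [ 0.0007  0.     -1.    ]]
```

View pics/top1.png

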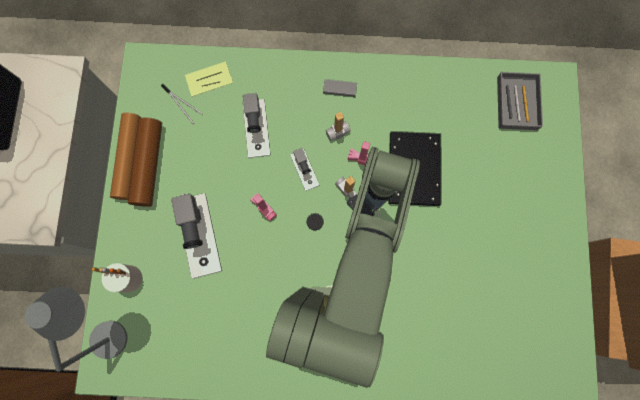

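View pics/side1.png

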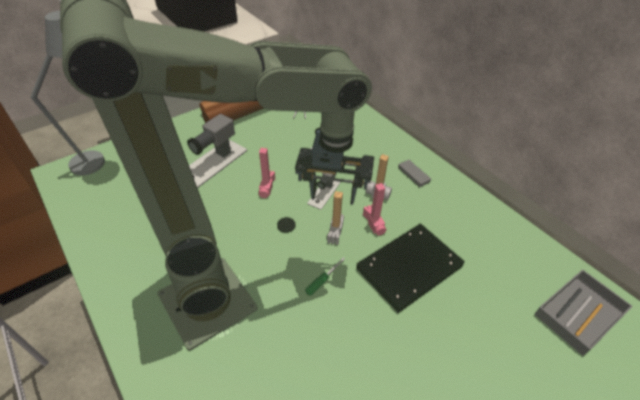

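```bash
python3 - <<'E'
from h import *
np.set_printoptions(precision=3,suppress=True,linewidth=220)
p,d,R,t=load('wrist',2); W=cloud('wrist',d,R,t)
print((W[100:144:2,300:340:2,2]*1000).astype(int))
h=np.array([.4376,-.0105]);a=np.radians(44);u=np.array([np.cos(a),np.sin(a)]);w=np.array([-u[1],u[0]])
m=(np.hypot(W[...,0]-h[0],W[...,1]-h[1])<.075)&(W[...,2]>.012)
P=W[m]; al=(P[:,:2]-h)@u*1000; la=(P[:,:2]-h)@w*1000
for lo in range(-64,64,8):
    k=(al>=lo)&(al<lo+8)&(P[:,2]<.05)
    if k.sum()>3: print(lo,k.sum(),'lat',np.percentile(la[k],[2,98]),'z',np.percentile(P[k,2],[5,50,95])*1000)
k=P[:,2]>.16; print('top',P[k].mean(0),cv2.minAreaRect((P[k][:,:2]*1000).astype(np.float32)))
E
```

```text
[[  0   0   0   0  36 106 116 118 121 120 121 121 122 122 124 125  35  35   2   0]
 [  0   2   0  35  37  37  92  96  95  95  98  98 100  99 101  95  36  36   0   0]
 [  0   1   0  35  35  37  60  67  69  69  70  70  74  74  75  37  35  33   0   0]
 [  0   1   1   0  29  31  33  35  36  35  37  37  42  41  34  36  37   0   0   0]
 [  0   0   1   0   1   0   0  36  36  36  37  35  37  36   5   7   3   0   0   1]
 [  0  -1   0   1   0   0  36  37  36  37  37  37  36  36   0   1   0   1   2   0]
 [  0   1   0   0   1   1  36  35  36  35  37  37  35  35  36   0   2   0   0   1]
 [  0   0   0  -1   0   1  37  36  36  36  35  35  36  36  38   1   0   0   1   1]
 [  2   1   1   0   0   0  37  38  35  35  35  38  35  36  37   1   0  -1   1  -1]
 [  0   0   0   0  -1  36  37  35  36  37  37  35  36  36  36   1   0   0   1   0]
 [  0   1   0   0   1  36  37  36  36  34  36  37  36  37  36   0   0   0   1   1]
 [  0  -1   0   0   0  36  35  37  36  36  36  37  37  37  36  36   0   0   2   1]
 [  0   0   0  -1  35  35  35  35  36  35  37  37  37  36  36 433   0   1   0   0]
 [  2   0   0   0  35
[... 893 characters left out ...]
2 125 lat [-10.373  14.714] z [35.301 36.635 37.693]
-24 122 lat [-8.994 12.716] z [35.358 36.549 38.178]
-16 103 lat [-15.919  17.766] z [26.917 36.568 41.789]
-8 44 lat [-16.489  19.042] z [35.156 36.504 37.618]
0 11 lat [-9.785 17.713] z [34.831 36.085 37.299]
8 6 lat [17.53  17.625] z [35.986 36.324 38.147]
16 7 lat [17.52 17.61] z [34.694 35.696 36.504]
24 7 lat [17.471 17.534] z [34.773 35.797 36.707]
32 48 lat [-16.401  17.478] z [27.111 34.948 36.985]
40 194 lat [-17.752  16.558] z [23.432 34.326 37.005]
48 50 lat [-16.259  16.48 ] z [24.939 34.05  36.141]
top [ 0.404 -0.038  0.402] ((418.8171691894531, -37.680992126464844), (88.2247314453125, 51.365577697753906), 34.431522369384766)
```

```bash
python3 - <<'E'
from h import *
np.set_printoptions(precision=1,suppress=True,linewidth=220)
p,d,R,t=load('top',0); W=cloud('top',d,R,t)
def prof(h,u):
    w=np.array([-u[1],u[0]])
    P=W[(np.hypot(W[...,0]-h[0],W[...,1]-h[1])<.075)&(W[...,2]>.012)]; al=(P[:,:2]-h)@u*1000; la=(P[:,:2]-h)@w*1000
    for lo in range(-64,64,8):
        k=(al>=lo)&(al<lo+8)&(P[:,2]<.06)
        if k.sum()>3: print(lo,k.sum(),'lat',np.percentile(la[k],[2,98]),'z',np.percentile(P[k,2],[5,50,95])*1000)
print('club'); prof(np.array([.652,.0325]),np.array([.4157,-.9095]))
# pinks
hsv=cv2.cvtColor(p,cv2.COLOR_RGB2HSV); m=((hsv[...,0]>160)&(hsv[...,1]>80)).astype(np.uint8)
k,l,s,c=cv2.connectedComponentsWithStats(m)
for i in range(1,k):
    if s[i,4]>80:
        P=W[l==i]; top=P[P[:,2]>.15]; print('pink',s[i],c[i],'top mean mm',top.mean(0)*1000,P[:,2].max()*1000)
E
python3 - <<'E'
import cv2
s=cv2.imread('pics/side1.png');t=cv2.imread('pics/top0.png');w=cv2.imread('pics/wrist1.png')
f=lambda a:cv2.resize(a,(390,290),interpolation=cv2.INTER_CUBIC)
import numpy as np
A=np.vstack([np.hstack([f(s[145:205,345:425]),f(s[190:250,310:390])]),np.hstack([f(t[105:145,310:365]),f(t[170:210,322:377])])])
cv2.imwrite('pics/cmp.png',A)
E
```

```text
club
-48 7 lat [-10.8  14.6] z [23.4 30.1 36.4]
-40 33 lat [-21.   17.2] z [16.5 37.5 48. ]
-32 28 lat [-20.7  18.1] z [26.2 39.  48.7]
-24 30 lat [-21.2  17.1] z [25.3 42.3 50.4]
-16 31 lat [-39.4  20.1] z [19.3 44.1 57.7]
-8 14 lat [-20.   -8.2] z [22.3 45.1 55.4]
0 15 lat [-21.9  -8.2] z [19.  41.8 52.7]
8 12 lat [-19.5  -6.4] z [15.9 41.1 52.2]
16 19 lat [-17.    8.9] z [27.1 41.2 48.2]
24 28 lat [-16.2  18.6] z [19.6 38.7 51. ]
32 25 lat [-40.6  18.4] z [21.6 39.3 46.2]
pink [348 142  29  25 324] [363.  155.9] top mean mm [535.1 -50.2 225.4] 1677.9895058460681
pink [251 194  25  27 249] [263.2 207.2] top mean mm [361.3 279.6 167.2] 175.8612300650466
```

View pics/cmp.png

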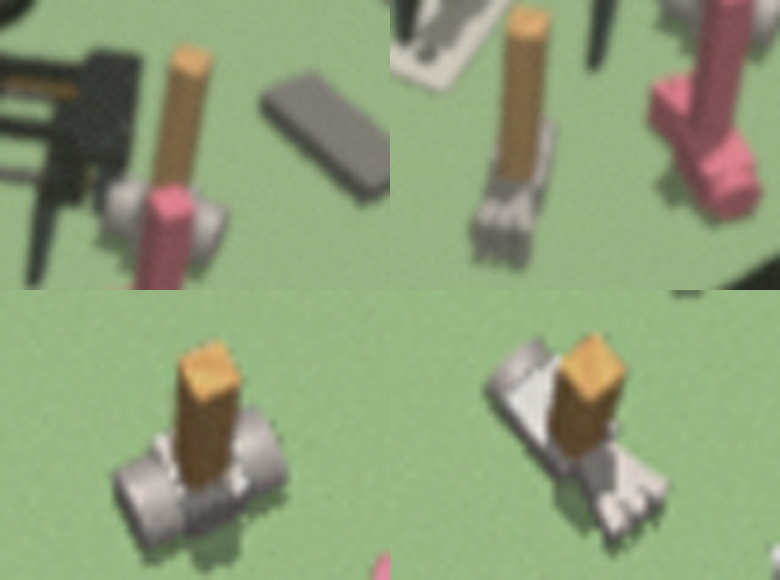

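```bash
python3 - <<'E'
from h import *
np.set_printoptions(precision=4,suppress=True,linewidth=220)
p,d,R,t=load('wrist',2); W=cloud('wrist',d,R,t)
roi=np.zeros(d.shape,bool); roi[45:150,295:350]=1
m=roi&(W[...,2]>.164)&(W[...,2]<.176); P=W[m]
cs,_=cv2.findContours(m.astype(np.uint8),0,1); c=max(cs,key=cv2.contourArea); rc=cv2.minAreaRect(c); print('px',rc,m.sum(),'z',P[:,2].mean())
B=onplane('wrist',cv2.boxPoints(rc),.17,R,t); print(B.mean(0),np.linalg.norm(np.diff(B,axis=0),axis=1),[np.degrees(np.arctan2(*(B[i+1]-B[i])[[1,0]]))for i in range(3)])
print('mean',P.mean(0), cv2.minAreaRect((P[:,:2]*1000).astype(np.float32)))
ctr=[('wrist',rc[0],R,t)]
for n in('top','side'):
    q,dd,RR,tt=load(n); WW=cloud(n,dd,RR,tt); k=(np.hypot(WW[...,0]-.4376,WW[...,1]+.0105)<.03)&(WW[...,2]>.164)&(WW[...,2]<.176)
    v,u=np.nonzero(k); ctr.append((n,(u.mean(),v.mean()),RR,tt)); print(n,u.mean(),v.mean(),k.sum(),onplane(n,[(u.mean(),v.mean())],.17,RR,tt))
print('tri all',tri(ctr),'w+top',tri(ctr[:2]),'w+side',tri(ctr[::2]))
# head axis: points z 33..39
k=roi&(W[...,2]>.0335)&(W[...,2]<.0395); P=W[k][:,:2]
h=np.array([.4376,-.0105])
# head part excluding prongs & also whole
rect=cv2.minAreaRect((P*1000).astype(np.float32)); print('head rect',rect, cv2.boxPoints(rect))
for yaw in (40,41,42,43,44,45,46):
    a=np.radians(yaw);u=np.array([np.cos(a),np.sin(a)]);w=np.array([-u[1],u[0]]); al=(P-h)@u*1e3; la=(P-h)@w*1e3
    r=[]
    for lo,hi in((-50,-42),(-42,-34),(-34,-26),(-16,-6),(36,44)):
        s=la[(al>=lo)&(al<hi)]; r.append((s.min()+s.max())/2)
    print(yaw,np.round(r,1),al.min(),al.max())
E
```

```text
px ((322.0, 79.5), (28.0, 31.0), 0.0) 873 z 0.17022493314301204
[ 0.4373 -0.0097  0.17  ] [0.0241 0.0229 0.0241] [np.float64(43.62506861377921), np.float64(-45.91204058581912), np.float64(-135.1338093534891)]
mean [ 0.437  -0.0098  0.1702] ((437.47900390625, -9.61309814453125), (24.16083526611328, 23.49969482421875), 43.63236999511719)
top 350.13461538461536 179.92307692307693 52 [[ 0.4379 -0.0098  0.17  ]]
side 337.9836065573771 194.36065573770492 61 [[ 0.4379 -0.0135  0.17  ]]
tri all [ 0.4389 -0.0101  0.1665] w+top [ 0.4372 -0.0098  0.1727] w+side [ 0.4389 -0.0102  0.1667]
head rect ((437.410400390625, -9.846206665039062), (99.74254608154297, 36.40409851074219), 41.81549835205078) [[388.1056 -29.5312]
 [412.3775 -56.663 ]
 [486.7152   9.8388]
 [462.4433  36.9706]]
40 [-0.9 -1.  -0.4  0.7  2.4] -49.4038119766332 50.26925771250636
41 [-0.1 -0.3  0.2  0.8  1.7] -49.44986408243027 50.21852724916616
42 [0.8 0.4 0.8 0.9 1. ] -49.604011064209814 50.15249973594806
43 [1.6 1.1 1.9 1.1 0.2] -49.74304818369434 50.07119528547222
44 [2.4 1.8 2.5 1.2 2.6] -49.8731573924494 50.07086253484215
45 [3.2 3.2 3.1 1.4 1.9] -50.004713540446694 50.152099707650315
46 [4.  3.9 3.6 1.5 1.3] -50.12103776829303 50.21806006505323
```

```bash
python3 - <<'E'
from h import *
from workcell import env
np.set_printoptions(precision=4,suppress=True,linewidth=220)
for n in('top','side'):
    p,d,R,t=load(n); W=cloud(n,d,R,t)
    hsv=cv2.cvtColor(p,cv2.COLOR_RGB2HSV); m=((hsv[...,0]>160)&(hsv[...,1]>80)&(W[...,2]>.16)&(W[...,2]<.18)&(np.hypot(W[...,0]-.5,W[...,1]+.05)<.1)); print(n,np.median(W[m],0),m.sum())
s=env.read_state(); print(delta(s,(.4373,-.0097,.30),Rdown(42.2)),delta(s,(.4373,-.0097,.195),Rdown(42.2)))
E
```

```text
top [ 0.555  -0.0553  0.1705] 44
side [ 0.5548 -0.0611  0.1689] 51
(array([103.5,   2.9,  40.2]), array([-0.0002, -0.0004,  0.0339])) (array([103.4,   2.9, 145.2]), array([-0.0002, -0.0004,  0.0339]))
```

Request:
{"api": "move_arm", "payload": {
  "targets": [
    [60,35,1,10,0,0,0.034],
    [60,70,2,25,0,0,0.034],
    [60,95,3,35,0,0,0.034],
    [60,103.5,3,40,0,0,0.034],
    [60,103.5,3,40,0,0,0.034],
    [60,103.5,3,40,0,0,0.034],
    [60,103.5,3,40,0,0,0.034],
    [60,103.5,3,40,0,0,0.034]
  ]
}}

```text
t: 3.52
tcp_pos: [0.4363, -0.0116, 0.3009]
eef_rot: [[0.743, 0.669, 0.001], [0.669, -0.743, -0.0], [0.001, 0.001, -1.0]]
force: [-0.0, 1.0, 0.6]
finger_gap: 0.0596
```

```bash
python3 - <<'E'
from h import *
from workcell import env
s=env.read_state(); print(s['t'],s['tcp_pos'],s['joint_vel'],delta(s,(.4373,-.0097,.195),Rdown(42.2)),s['force'])
E
python3 grab.py wrist 3
```

```text
3.5167 [ 0.43634454 -0.0115964   0.30090276] [-0.00541534 -0.0037821  -0.00026287  0.00205917 -0.00166532  0.002107  ] (array([  1.9,  -0.9, 105.9]), array([ 0.0008, -0.0005, -0.0034])) [-0.00688859  0.96851103  0.63283633]
3.5167 [ 0.4363 -0.0116  0.3009] [-0.0528  0.0932  1.8397 -0.0002  1.2078  0.785 ] [-0.0054 -0.0038 -0.0003  0.0021 -0.0017  0.0021] [-0.0069  0.9685  0.6328] 0.059636290250977025
[[ 0.7431  0.6692  0.0009]
 [ 0.6692 -0.7431 -0.0003]
 [ 0.0005  0.0008 -1.    ]]
```

View pics/wrist3.png

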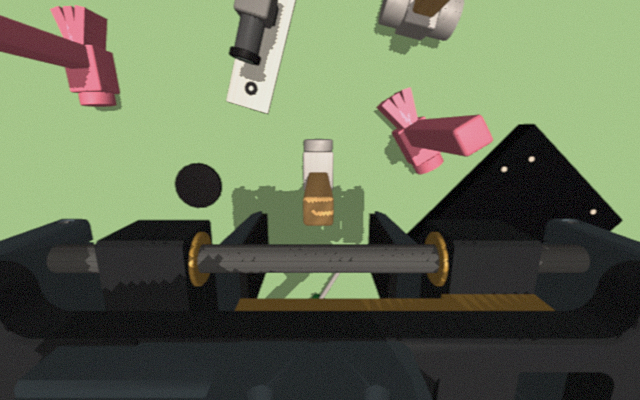

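Request:
{"api": "move_arm", "payload": {
  "targets": [
    [60,2,-1,20,0,0,-0.003],
    [60,2,-1,45,0,0,-0.003],
    [60,2,-1,70,0,0,-0.003],
    [60,2,-1,90,0,0,-0.003],
    [60,2,-1,101,0,0,-0.003],
    [60,2,-1,105.5,0,0,-0.003],
    [60,2,-1,105.5,0,0,-0.003],
    [60,2,-1,105.5,0,0,-0.003],
    [60,2,-1,105.5,0,0,-0.003]
  ]
}}

```text
t: 4.32
tcp_pos: [0.4383, -0.0092, 0.1959]
eef_rot: [[0.741, 0.672, 0.003], [0.672, -0.741, -0.0], [0.002, 0.002, -1.0]]
force: [0.2, -0.0, 0.5]
finger_gap: 0.0597
```

Request:
{"api": "move_arm", "payload": {
  "grip_force": 45,
  "targets": [
    [15,0,0,0,0,0,0],
    [15,0,0,0,0,0,0],
    [15,0,0,0,0,0,0],
    [15,0,0,0,0,0,0],
    [15,0,0,0,0,0,0],
    [15,0,0,0,0,0,0],
    [15,0,0,0,0,0,0],
    [15,0,0,0,0,0,0]
  ]
}}

```text
t: 4.98
tcp_pos: [0.4378, -0.009, 0.1948]
eef_rot: [[0.741, 0.672, 0.0], [0.672, -0.741, 0.0], [0.0, 0.0, -1.0]]
force: [0.7, 0.5, -0.3]
finger_gap: 0.024
```

```bash
python3 grab.py wrist 4
```

```text
4.9833 [ 0.4378 -0.009   0.1948] [-0.0468  0.1996  2.008   0.0001  0.9337  0.7871] [-0.0014 -0.0003 -0.0014 -0.001  -0.0003  0.0001] [ 0.6824  0.4819 -0.2809] 0.023975555032621224
[[ 0.7406  0.6719  0.0003]
 [ 0.6719 -0.7406  0.0001]
 [ 0.0003  0.0001 -1.    ]]
```

View pics/wrist4.png

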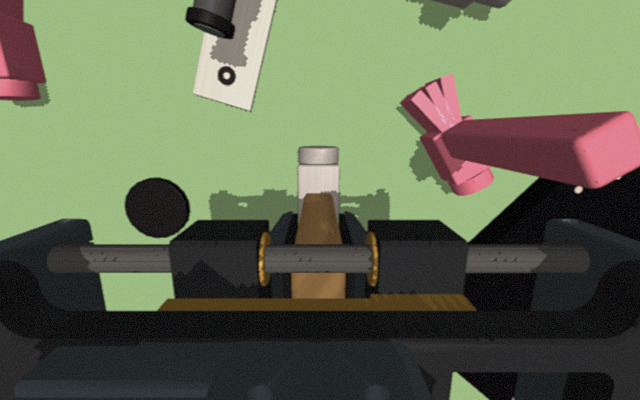

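Request:
{"api": "move_arm", "payload": {
  "targets": [
    [15,0,0,-3,0,0,0],
    [15,0,0,-10,0,0,0],
    [15,0,0,-22,0,0,0],
    [15,0,0,-40,0,0,0],
    [15,0,0,-60,0,0,0],
    [15,0,0,-80,0,0,0],
    [15,0,0,-95,0,0,0],
    [15,0,0,-105,0,0,0],
    [15,0,0,-110,0,0,0],
    [15,0,0,-110,0,0,0],
    [15,0,0,-110,0,0,0],
    [15,0,0,-110,0,0,0]
  ]
}}

```text
t: 6.03
tcp_pos: [0.437, -0.009, 0.3038]
eef_rot: [[0.741, 0.672, -0.002], [0.672, -0.741, 0.0], [-0.002, -0.002, -1.0]]
force: [0.1, 0.8, -4.8]
finger_gap: 0.024
```

```bash
python3 - <<'E'
from h import *
from workcell import env
s=env.read_state(); print(s['t'],s['tcp_pos'],s['force'],s['moment'],s['finger_gap'])
u=np.array([np.cos(np.radians(10.2)),np.sin(np.radians(10.2))]);F=np.array([.5843,.3171])
for b in (0,.03): print(delta(s,[*(F-(.0492+b)*u),.267],Rdown(10.2)))
E
python3 grab.py wrist 5; python3 grab.py side 5
```

```text
6.0333 [ 0.43703912 -0.00896752  0.30380621] [ 0.05438348  0.83663835 -4.77048003] [-0.07534884  0.09114485  0.05565574] 0.023959717176718357
(array([ 286.5, -168.6,   36.6]), array([-0.0012,  0.002 ,  0.5588]))
(array([ 261.1, -184.5,   36.7]), array([-0.0012,  0.002 ,  0.5588]))
6.0333 [ 0.437  -0.009   0.3038] [-0.0469  0.0934  1.8318  0.0001  1.2186  0.7871] [-0.0016  0.0037  0.0015 -0.0003 -0.002  -0.001 ] [ 0.0544  0.8366 -4.7705] 0.023959717176718357
[[ 0.7406  0.6719 -0.0022]
 [ 0.6719 -0.7406  0.0002]
 [-0.0015 -0.0016 -1.    ]]
6.0833 [ 0.4371 -0.009   0.3038] [-0.0469  0.0936  1.8317  0.0001  1.2186  0.7871] [ 0.0015  0.0019 -0.0048  0.0006  0.0009  0.0021] [ 0.0168  0.0304 -4.9253] 0.023583429858332935
[[ 0.7406  0.6719 -0.0023]
 [ 0.6719 -0.7406  0.0002]
 [-0.0016 -0.0016 -1.    ]]
```

View pics/wrist5.png

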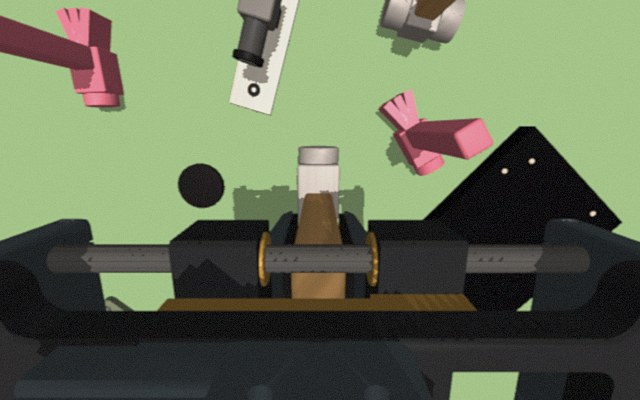

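View pics/side5.png

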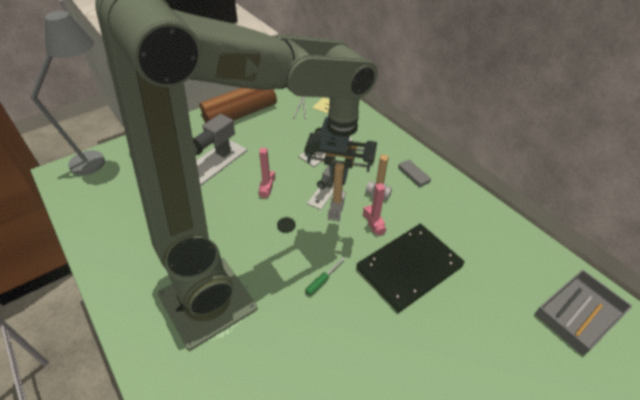

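Request:
{"api": "move_arm", "payload": {
  "targets": [
    [15,5,-4,0,0,0,0.011],
    [15,16,-11,0,0,0,0.034],
    [15,31,-22,0,0,0,0.067],
    [15,50,-35,0,0,0,0.106],
    [15,70,-50,0,0,0,0.151],
    [15,91,-65,0,0,0,0.196],
    [15,112,-79,0,0,0,0.24],
    [15,133,-94,0,0,0,0.285],
    [15,154,-109,0,0,0,0.33],
    [15,175,-124,0,0,0,0.375],
    [15,196,-138,0,0,0,0.419],
    [15,214,-151,5,0,0,0.458],
    [15,230,-162,12,0,0,0.492],
    [15,243,-172,20,0,0,0.52],
    [15,253,-179,27,0,0,0.542],
    [15,258,-182,32,0,0,0.553],
    [15,261,-184.5,35,0,0,0.559],
    [15,261,-184.5,36.5,0,0,0.559],
    [15,261,-184.5,36.5,0,0,0.559],
    [15,261,-184.5,36.5,0,0,0.559]
  ]
}}

```text
t: 7.8
tcp_pos: [0.507, 0.3023, 0.2685]
eef_rot: [[0.984, 0.177, 0.0], [0.177, -0.984, -0.0], [0.0, 0.0, -1.0]]
force: [0.4, 0.2, -3.1]
finger_gap: 0.024
```

```bash
python3 - <<'E'
from h import *
from workcell import env
s=env.read_state(); print(s['t'],s['tcp_pos'],s['force'],s['moment'],s['finger_gap'],s['q'])
u=np.array([np.cos(np.radians(10.2)),np.sin(np.radians(10.2))]);F=np.array([.5843,.3171])
for b in (0,.03): print(delta(s,[*(F-(.0492+b)*u),.267],Rdown(10.2)))
E
python3 grab.py wrist 6; python3 grab.py side 6
```

```text
7.8 [0.50695741 0.30234202 0.26851322] [ 0.38793941  0.16256032 -3.12303383] [-0.04329677  0.16078196  0.02419716] 0.023997694456217983 [ 5.18398909e-01  3.58959983e-01  1.56665630e+00 -3.06433538e-04
  1.21602235e+00  1.91186913e+00]
(array([29.5, -0.8,  1.5]), array([ 0.0003, -0.0001, -0.0006]))
(array([-0.5, -0.8,  1.5]), array([ 0.0003, -0.0001, -0.0006]))
7.8 [0.507  0.3023 0.2685] [ 0.5184  0.359   1.5667 -0.0003  1.216   1.9119] [-0.0017 -0.0072 -0.0049  0.0013 -0.0023  0.0017] [ 0.3879  0.1626 -3.123 ] 0.023997694456217983
[[ 0.9843  0.1765  0.0001]
 [ 0.1765 -0.9843 -0.0003]
 [ 0.0001  0.0003 -1.    ]]
7.85 [0.5071 0.3024 0.2687] [ 0.5184  0.3587  1.5664 -0.0002  1.2159  1.9119] [ 0.0016 -0.0025 -0.0022  0.0024 -0.0019  0.0007] [-0.1458  0.0685 -4.3626] 0.02375496427782836
[[ 0.9843  0.1763  0.0006]
 [ 0.1763 -0.9843  0.0001]
 [ 0.0006 -0.     -1.    ]]
```

View pics/wrist6.png

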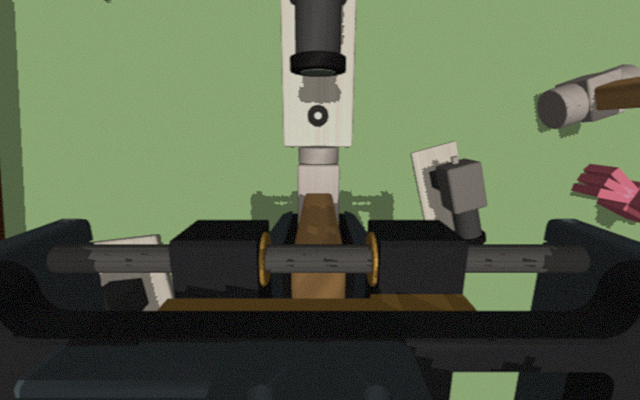

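View pics/side6.png

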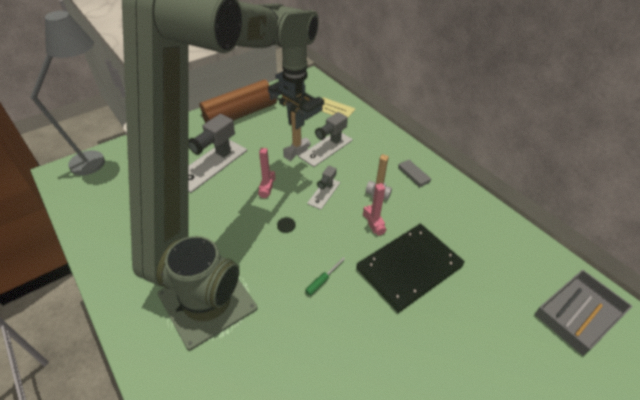

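```bash
cat > meas.py <<'E'
import sys
from h import *
np.set_printoptions(precision=2,suppress=True,linewidth=220)
p,d,R,t=load('wrist',sys.argv[1]); W=cloud('wrist',d,R,t)
roi=np.zeros(d.shape,bool); roi[125:225,285:352]=1
a=np.radians(10.2);u=np.array([np.cos(a),np.sin(a)]);w=np.array([-u[1],u[0]]);F=np.array([.5843,.3171])
m=roi&(d>0)&(W[...,2]>.085)&(W[...,2]<.135); P=W[m]; al=(P[:,:2]-F)@u*1e3; la=(P[:,:2]-F)@w*1e3; z=P[:,2]*1e3
print(m.sum(),'front',np.percentile(al,[90,98,99.5,100]))
for lo in range(-110,20,5):
    k=(al>=lo)&(al<lo+5)
    if k.sum()>15: print(lo,k.sum(),'lat',np.percentile(la[k],[1,99]),np.percentile(la[k],[1,99]).mean(),'z',np.percentile(z[k],[5,50,95]))
E
python3 meas.py 6
```

```text
2355 front [-33.25 -29.64 -29.57 -29.52]
-90 27 lat [-18.2   16.96] -0.6198673145513087 z [108.16 110.38 111.13]
-85 44 lat [-18.1   17.43] -0.33618518272114883 z [108.38 109.92 110.88]
-80 61 lat [-18.01  17.82] -0.09073125319497066 z [108.32 109.76 111.1 ]
-75 74 lat [-17.91  17.67] -0.12043094718807978 z [108.63 109.9  111.42]
-70 355 lat [-17.72  17.51] -0.10289440213783152 z [109.24 112.01 133.07]
-65 252 lat [-17.73  17.49] -0.11836768846441359 z [108.88 110.2  111.31]
-60 243 lat [-17.63  17.35] -0.13911107144443413 z [109.02 110.15 111.2 ]
-55 231 lat [-17.51  17.3 ] -0.1055828414046367 z [109.   110.25 111.48]
-50 241 lat [-17.44  17.17] -0.13849617764750732 z [109.11 110.36 111.48]
-45 263 lat [-17.39  17.07] -0.15846751050264274 z [ 99.2  108.47 110.6 ]
-40 238 lat [-17.26  17.07] -0.09253561747048522 z [ 98.89 107.78 110.55]
-35 251 lat [-17.16  16.98] -0.08716576935487552 z [ 98.64 107.72 110.47]
-30 71 lat [-15.05  15.36] 0.15306956875896738 z [ 87.62  98.   103.41]
```

Request:
{"api": "move_arm", "payload": {
  "targets": [
    [15,3,-0.1,0.2,0,0,0],
    [15,8,-0.2,0.5,0,0,0],
    [15,14,-0.3,0.9,0,0,0],
    [15,20,-0.4,1.2,0,0,0],
    [15,25,-0.4,1.5,0,0,0],
    [15,28,-0.4,1.6,0,0,0],
    [15,29.2,-0.4,1.6,0,0,0],
    [15,29.5,-0.4,1.6,0,0,0],
    [15,29.5,-0.4,1.6,0,0,0],
    [15,29.5,-0.4,1.6,0,0,0],
    [15,29.5,-0.4,1.6,0,0,0],
    [15,29.5,-0.4,1.6,0,0,0]
  ]
}}

```text
t: 8.9
tcp_pos: [0.5358, 0.3086, 0.2668]
eef_rot: [[0.984, 0.177, 0.0], [0.177, -0.984, 0.0], [0.0, -0.0, -1.0]]
force: [-1.1, 0.2, -4.3]
finger_gap: 0.0237
```

```bash
python3 grab.py wrist 7; python3 meas.py 7;python3 grab.py side 7
```

```text
8.9 [0.5358 0.3086 0.2668] [0.504  0.4036 1.5009 0.0001 1.237  1.8969] [ 0.0002 -0.0006  0.0006 -0.0003 -0.0017 -0.0008] [-1.1199  0.2337 -4.3127] 0.0237295929873646
[[ 0.9842  0.177   0.0001]
 [ 0.177  -0.9842  0.0001]
 [ 0.0001 -0.0001 -1.    ]]
2372 front [-3.85 -0.19 -0.14 -0.09]
-60 27 lat [-17.03  18.16] 0.5645348224200593 z [106.17 108.36 109.07]
-55 49 lat [-16.96  19.07] 1.054366478685811 z [105.79 108.14 109.15]
-50 60 lat [-16.8   18.97] 1.0857777336537033 z [106.75 108.24 109.6 ]
-45 78 lat [-16.7   18.88] 1.087083574112624 z [107.14 108.33 110.03]
-40 393 lat [-16.57  18.67] 1.050264171712243 z [107.6  109.62 132.73]
-35 235 lat [-16.5   18.67] 1.087268787584069 z [107.2  108.34 109.66]
-30 230 lat [-16.37  18.55] 1.0913751540529244 z [107.38 108.53 109.52]
-25 251 lat [-16.34  18.48] 1.0709658634859736 z [107.46 108.49 109.47]
-20 251 lat [-16.25  18.4 ] 1.0733046545772567 z [107.28 108.44 109.74]
-15 254 lat [-16.14  18.32] 1.0907399738994386 z [ 96.61 106.09 108.81]
-10 238 lat [-16.03  18.24] 1.1041182504079678 z [ 97.08 106.12 108.7 ]
-5 298 lat [-15.99  18.16] 1.0855367346308658 z [ 86.51 104.66 108.82]
8.95 [0.5358 0.3086 0.2668] [0.504  0.4036 1.5009 0.0001 1.2369 1.8968] [-0.     -0.0003 -0.0009 -0.0006 -0.0005 -0.0015] [ 0.2223  0.1114 -5.1416] 0.02344946767662691
[[ 0.9842  0.177   0.0001]
 [ 0.177  -0.9842  0.0001]
 [ 0.0001 -0.0001 -1.    ]]
```

View pics/wrist7.png

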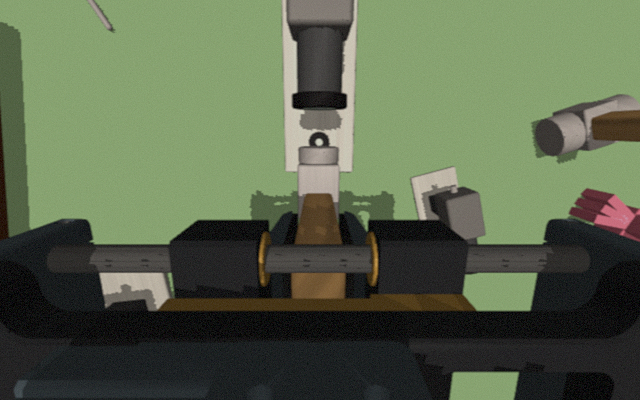

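Request:
{"api": "move_arm", "payload": {
  "targets": [
    [15,0,0.4,0,0,0,0],
    [15,0,0.8,0,0,0,0],
    [15,0,0.8,0,0,0,0],
    [15,0,0.8,0,0,0,0],
    [15,0,0.8,0,0,0,0],
    [15,0,0.8,0,0,0,0],
    [15,0,0.8,0,0,0,0],
    [15,0,0.8,0,0,0,0],
    [15,0,0.8,0,0,0,0],
    [15,0,0.8,0,0,0,0],
    [15,0,0.8,0,0,0,0],
    [15,0,0.8,0,0,0,0],
    [15,0,0.8,0,0,0,0],
    [15,0,0.8,0,0,0,0],
    [15,0,0.8,0,0,0,0],
    [15,0,0.8,0,0,0,0],
    [15,0,0.8,0,0,0,0],
    [15,0,0.8,0,0,0,0]
  ]
}}

```text
t: 10.5
tcp_pos: [0.5361, 0.3079, 0.2667]
eef_rot: [[0.984, 0.177, 0.0], [0.177, -0.984, 0.0], [0.0, -0.0, -1.0]]
force: [0.4, -0.7, -4.6]
finger_gap: 0.0236
```

```bash
python3 - <<'E'
from h import *
from workcell import env
s=env.read_state(); print(s['t'],s['tcp_pos'],s['eef_rot'],s['q'])
u=np.array([np.cos(np.radians(10.2)),np.sin(np.radians(10.2))]);F=np.array([.5843,.3171])
print((s['tcp_pos'][:2]-F)@u, (s['tcp_pos'][:2]-F)@[-u[1],u[0]])
E
python3 - <<'E'
import cv2
s=cv2.imread('pics/side7.png'); cv2.imwrite('pics/s7c.png',cv2.resize(s[70:200,230:400],(785,600),interpolation=cv2.INTER_CUBIC))
E
```

```text
10.5 [0.5360949  0.30788477 0.26667187] [[ 9.84229757e-01  1.76894832e-01  6.44426760e-05]
 [ 1.76894826e-01 -9.84229756e-01  8.64907871e-05]
 [ 7.87261725e-05 -7.37272304e-05 -9.99999994e-01]] [5.02694108e-01 4.03557404e-01 1.50128164e+00 4.73626149e-05
 1.23665547e+00 1.89564428e+00]
-0.04907512333397049 -0.0005331971239724369
```

View pics/s7c.png

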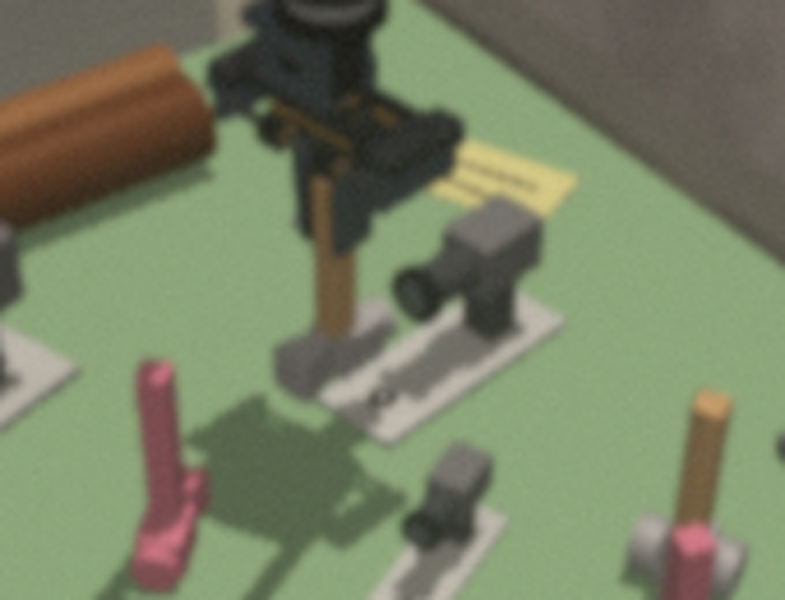

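Request:
{"api": "move_arm", "payload": {
  "targets": [
    [15,0,0,0,0,0,-0.02],
    [15,0,0,0,0,0,-0.07],
    [15,0,0,0,0,0,-0.15],
    [15,0,0,0,0,0,-0.24],
    [15,0,0,0,0,0,-0.33],
    [15,0,0,0,0,0,-0.42],
    [15,0,0,0,0,0,-0.51],
    [15,0,0,0,0,0,-0.6],
    [15,0,0,0,0,0,-0.69],
    [15,0,0,0,0,0,-0.78],
    [15,0,0,0,0,0,-0.87],
    [15,0,0,0,0,0,-0.96],
    [15,0,0,0,0,0,-1.05],
    [15,0,0,0,0,0,-1.14],
    [15,0,0,0,0,0,-1.23],
    [15,0,0,0,0,0,-1.32],
    [15,0,0,0,0,0,-1.41],
    [15,0,0,0,0,0,-1.49],
    [15,0,0,0,0,0,-1.55],
    [15,0,0,0,0,0,-1.57]
  ]
}}

```text
t: 12.17
tcp_pos: [0.5361, 0.3079, 0.2667]
eef_rot: [[-0.179, 0.984, 0.0], [0.984, 0.179, 0.0], [0.0, 0.0, -1.0]]
force: [1.4, 0.7, -4.2]
finger_gap: 0.0238
```

```bash
python3 - <<'E'
from h import *
from workcell import env
s=env.read_state(); print(s['t'],s['tcp_pos'],s['q'],s['joint_vel'])
u=np.array([np.cos(np.radians(10.2)),np.sin(np.radians(10.2))]);F=np.array([.5843,.3171])
print(delta(s,[*(F-(.0508)*u),.267],Rdown(190.2)))
E
```

```text
12.1667 [0.53608655 0.30787401 0.26667285] [5.02687722e-01 4.03534602e-01 1.50131566e+00 4.13548628e-05
 1.23663793e+00 3.23116112e-01] [ 8.61575117e-04  6.23790569e-04  2.93927259e-05 -2.78354957e-04
 -3.39831011e-03 -1.83432980e-01]
(array([ 0.5, -1.7, -0.3]), array([ 1.0000e-04,  0.0000e+00, -1.5693e+00]))
```

Request:
{"api": "move_arm", "payload": {
  "targets": [
    [15,0,0,0,0,0,-0.03],
    [15,0,-0.2,0,0,0,-0.08],
    [15,0,-0.4,0,0,0,-0.16],
    [15,0.1,-0.6,0,0,0,-0.25],
    [15,0.2,-0.8,0,0,0,-0.34],
    [15,0.3,-1,0,0,0,-0.43],
    [15,0.4,-1.2,0,0,0,-0.52],
    [15,0.5,-1.4,0,0,0,-0.61],
    [15,0.5,-1.6,0,0,0,-0.7],
    [15,0.5,-1.7,-0.3,0,0,-0.79],
    [15,0.5,-1.7,-0.3,0,0,-0.88],
    [15,0.5,-1.7,-0.3,0,0,-0.97],
    [15,0.5,-1.7,-0.3,0,0,-1.06],
    [15,0.5,-1.7,-0.3,0,0,-1.15],
    [15,0.5,-1.7,-0.3,0,0,-1.24],
    [15,0.5,-1.7,-0.3,0,0,-1.33],
    [15,0.5,-1.7,-0.3,0,0,-1.42],
    [15,0.5,-1.7,-0.3,0,0,-1.5],
    [15,0.5,-1.7,-0.3,0,0,-1.55],
    [15,0.5,-1.7,-0.3,0,0,-1.5693]
  ]
}}

```text
t: 13.83
tcp_pos: [0.5343, 0.308, 0.267]
eef_rot: [[-0.984, -0.176, 0.0], [-0.176, 0.984, 0.0], [-0.0, 0.0, -1.0]]
force: [-0.3, -0.8, -4.0]
finger_gap: 0.024
```

```bash
python3 grab.py wrist 8; python3 grab.py side 8; python3 - <<'E'
from h import *
from workcell import env
s=env.read_state()
u=np.array([np.cos(np.radians(10.2)),np.sin(np.radians(10.2))]);F=np.array([.5843,.3171])
print(s['t'],delta(s,[*(F-(.0508)*u),.267],Rdown(190.2)))
import cv2
s=cv2.imread('pics/side8.png'); cv2.imwrite('pics/s8c.png',cv2.resize(s[70:200,230:400],(785,600),interpolation=cv2.INTER_CUBIC))
E
```

```text
13.8333 [0.5343 0.308  0.267 ] [ 0.5043  0.4011  1.5044  0.0001  1.236  -1.2433] [ 0.0007  0.0014 -0.      0.0003 -0.0006 -0.1877] [-0.3121 -0.7967 -4.0438] 0.02404356443246901
[[-0.9844 -0.1759  0.0001]
 [-0.1759  0.9844  0.0001]
 [-0.0001  0.0001 -1.    ]]
13.8833 [0.5343 0.308  0.267 ] [ 0.5043  0.4011  1.5044  0.      1.236  -1.2429] [ 0.002  -0.0006  0.0014  0.0002  0.0012  0.054 ] [-0.1204 -0.4231 -3.9167] 0.023739016393481138
[[-0.9845 -0.1754  0.0001]
 [-0.1754  0.9845  0.0001]
 [-0.0001  0.0001 -1.    ]]
13.9333 (array([ 0. ,  0.1, -0. ]), array([ 0.0001,  0.0001, -0.0034]))
```

View pics/wrist8.png

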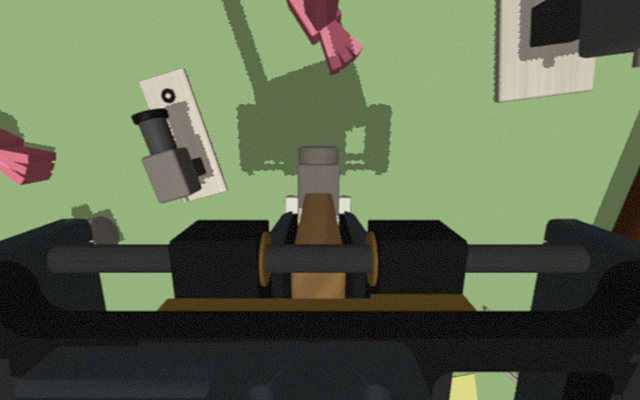

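View pics/s8c.png

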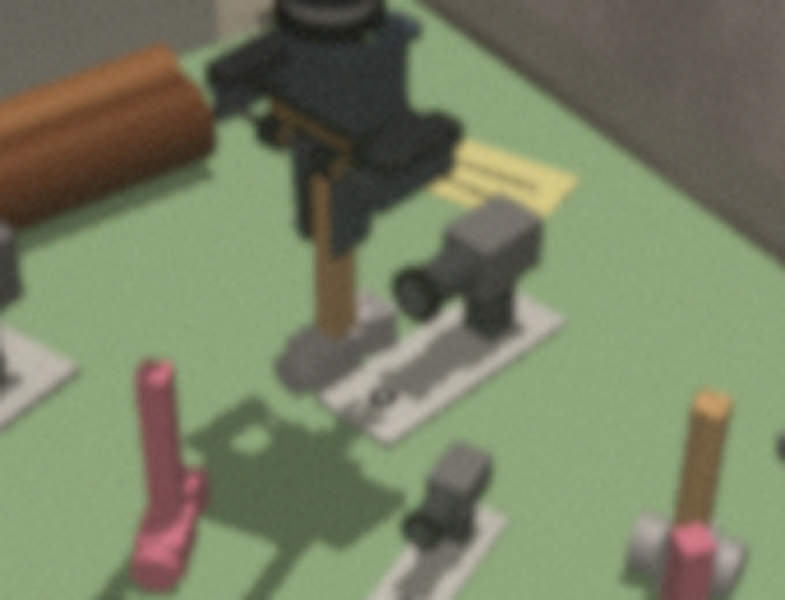

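Request:
{"api": "move_arm", "payload": {
  "targets": [
    [15,0,0,0,0,0,-0.002],
    [15,0,0,0,0,0,-0.002],
    [15,0,0,0,0,0,-0.002],
    [15,0,0,0,0,0,-0.002],
    [15,0,0,0,0,0,-0.002],
    [15,0,0,0,0,0,-0.002],
    [15,0,0,0,0,0,-0.002],
    [15,0,0,0,0,0,-0.002],
    [15,0,0,0,0,0,-0.002],
    [15,0,0,0,0,0,-0.002],
    [15,0,0,0,0,0,-0.002],
    [15,0,0,0,0,0,-0.002],
    [15,0,0,0,0,0,-0.002],
    [15,0,0,0,0,0,-0.002],
    [15,0,0,0,0,0,-0.002],
    [15,0,0,0,0,0,-0.002],
    [15,0,0,0,0,0,-0.002],
    [15,0,0,0,0,0,-0.002]
  ]
}}

```text
t: 15.43
tcp_pos: [0.5343, 0.3081, 0.267]
eef_rot: [[-0.984, -0.177, 0.0], [-0.177, 0.984, 0.0], [-0.0, 0.0, -1.0]]
force: [0.5, 0.5, -4.1]
finger_gap: 0.0237
```

```bash
python3 - <<'E'
from h import *
from workcell import env
np.set_printoptions(precision=4,suppress=True)
s=env.read_state(); print(s['t'],s['tcp_pos'],s['q'],s['eef_rot'])
# board from wrist/top/side: corners of top
p,d,R,t=load('top'); W=cloud('top',d,R,t)
m=(W[...,2]>.024)&(W[...,2]<.037)&(p.max(2)<60)&(np.abs(W[...,0]-.526)<.2)&(np.abs(W[...,1]+.243)<.15)
m=cv2.morphologyEx(m.astype(np.uint8),cv2.MORPH_CLOSE,np.ones((5,5)))
print(cv2.minAreaRect(np.float32(W[(m>0)&(W[...,2]>.02)&(W[...,2]<.04)][:,:2]*1000)))
q,d2,R2,t2=load('wrist',2); W2=cloud('wrist',d2,R2,t2); m=(W2[...,2]>.024)&(W2[...,2]<.037)&(q.max(2)<60); m[200:]=0; m[:,:370]=0
print(m.sum(),np.median(W2[m][:,2]),W2[m].min(0),W2[m].max(0))
E
```

```text
15.4333 [0.5343 0.3081 0.267 ] [ 0.5043  0.4011  1.5044  0.0001  1.236  -1.244 ] [[-0.9843 -0.1766  0.0001]
 [-0.1766  0.9843  0.0001]
 [-0.0001  0.0001 -1.    ]]
((528.196533203125, -241.69284057617188), (257.9763488769531, 179.06002807617188), 0.16275866329669952)
18810 0.03083029873714367 [ 0.4012 -0.3313  0.024 ] [ 0.6592 -0.1519  0.0342]
```

```bash
python3 - <<'E'
from h import *
from workcell import env
s=env.read_state()
for pos in [(.534,.308,.40),(.44,.1,.41),(.43,.0,.41),(.528,-.242,.41),(.528,-.242,.29)]: print(pos,delta(s,pos,Rdown(180)))
E
```

```text
(0.534, 0.308, 0.4) (array([   0.3,    0. , -133. ]), array([1.000e-04, 1.000e-04, 1.775e-01]))
(0.44, 0.1, 0.41) (array([ 129.6, -188.1, -143. ]), array([1.000e-04, 1.000e-04, 1.775e-01]))
(0.43, 0.0, 0.41) (array([ 157.1, -284.8, -143.1]), array([1.000e-04, 1.000e-04, 1.775e-01]))
(0.528, -0.242, 0.41) (array([ 103.3, -540.3, -143.1]), array([1.000e-04, 1.000e-04, 1.775e-01]))
(0.528, -0.242, 0.29) (array([ 103.3, -540.3,  -23.1]), array([1.000e-04, 1.000e-04, 1.775e-01]))
```

Request:
{"api": "move_arm", "payload": {
  "targets": [
    [15,0,0,-3,0,0,0],
    [15,0,0,-10,0,0,0],
    [15,0,0,-22,0,0,0],
    [15,2,-2,-38,0,0,0],
    [15,6,-7,-56,0,0,0],
    [15,12,-15,-75,0,0,0.01],
    [15,21,-28,-93,0,0,0.02],
    [15,32,-44,-109,0,0,0.03],
    [15,45,-63,-122,0,0,0.04],
    [15,59,-83,-132,0,0,0.05],
    [15,74,-105,-139,0,0,0.06],
    [15,88,-127,-143,0,0,0.07],
    [15,101,-149,-143,0,0,0.08],
    [15,113,-171,-143,0,0,0.09],
    [15,124,-193,-143,0,0,0.1],
    [15,134,-215,-143,0,0,0.11],
    [15,142,-236,-143,0,0,0.12],
    [15,149,-255,-143,0,0,0.13],
    [15,154,-270,-143,0,0,0.14],
    [15,157,-280,-143,0,0,0.15]
  ]
}}

```text
t: 17.1
tcp_pos: [0.4286, 0.0033, 0.4109]
eef_rot: [[-1.0, -0.026, 0.002], [-0.026, 1.0, -0.001], [-0.002, -0.001, -1.0]]
force: [0.2, 0.4, -4.3]
finger_gap: 0.0238
```

```bash
python3 - <<'E'
from h import *
from workcell import env
s=env.read_state(); print(s['t'],s['tcp_pos'],s['force'],s['finger_gap'])
for pos in [(.528,-.242,.41),(.528,-.242,.26)]: print(pos,delta(s,pos,Rdown(180)))
E
```

```text
17.1 [0.428602   0.0033175  0.41093394] [ 0.16981144  0.40373342 -4.2566293 ] 0.023833954928814287
(0.528, -0.242, 0.41) (array([ -93.1, -247.8,    1.2]), array([-0.0006,  0.0016,  0.0256]))
(0.528, -0.242, 0.26) (array([ -92.8, -247.7,  151.2]), array([-0.0006,  0.0016,  0.0256]))
```

Request:
{"api": "move_arm", "payload": {
  "targets": [
    [15,-2,-5,0,0,0,0.005],
    [15,-6,-15,0,0,0,0.01],
    [15,-12,-30,0,0,0,0.015],
    [15,-20,-50,0,0,0,0.02],
    [15,-29,-73,0,0,0,0.0256],
    [15,-38,-97,0,0,0,0.0256],
    [15,-47,-121,0,0,0,0.0256],
    [15,-56,-145,0,0,0,0.0256],
    [15,-65,-169,2,0,0,0.0256],
    [15,-73,-192,6,0,0,0.0256],
    [15,-80,-212,14,0,0,0.0256],
    [15,-86,-229,26,0,0,0.0256],
    [15,-90,-240,42,0,0,0.0256],
    [15,-92,-246,60,0,0,0.0256],
    [15,-93,-248,80,0,0,0.0256],
    [15,-93,-248,100,0,0,0.0256],
    [15,-93,-248,118,0,0,0.0256],
    [15,-93,-248,132,0,0,0.0256],
    [15,-93,-248,142,0,0,0.0256],
    [15,-93,-248,148,0,0,0.0256]
  ]
}}

```text
t: 18.77
tcp_pos: [0.529, -0.2403, 0.2599]
eef_rot: [[-1.0, -0.002, -0.002], [-0.002, 1.0, 0.002], [0.002, 0.002, -1.0]]
force: [0.5, -0.2, -4.5]
finger_gap: 0.0238
```

Request:
{"api": "move_arm", "payload": {
  "targets": [
    [15,0,0,2,0,0,0],
    [15,0,0,3,0,0,0],
    [15,0,0,3,0,0,0],
    [15,0,0,3,0,0,0]
  ]
}}

```text
t: 19.1
tcp_pos: [0.5294, -0.2408, 0.2598]
eef_rot: [[-1.0, -0.002, 0.002], [-0.002, 1.0, -0.001], [-0.002, -0.001, -1.0]]
force: [0.5, 0.1, -4.7]
finger_gap: 0.0239
```

```bash
python3 grab.py wrist 9; python3 grab.py side 9; python3 grab.py top 9; python3 - <<'E'
from h import *
p,d,R,t=load('wrist',9); W=cloud('wrist',d,R,t)
m=(W[...,2]>.02)&(W[...,2]<.045)&(p.max(2)<60);m[200:]=0; print('board z',np.median(W[m][:,2]),m.sum())
roi=np.zeros(d.shape,bool); roi[145:200,295:342]=1
z=W[roi&(W[...,2]>.06)&(W[...,2]<.13)][:,2]; print('head top z',np.median(z),np.percentile(z,[60,80,90]))
E
```

```text
19.1 [ 0.5294 -0.2408  0.2598] [-0.4467  0.351   1.6018  0.0001  1.1869 -2.0195] [-0.0025 -0.0045  0.0016  0.0011  0.0008  0.0007] [ 0.512   0.0504 -4.7165] 0.023931976079003818
[[-1.     -0.002   0.0018]
 [-0.002   1.     -0.0007]
 [-0.0018 -0.0007 -1.    ]]
19.15 [ 0.5294 -0.2408  0.2599] [-0.4467  0.3509  1.6019  0.0001  1.1869 -2.0195] [-0.0007 -0.0027  0.0031  0.0008 -0.0001  0.0004] [-0.3604  0.2044 -4.1772] 0.0239937877432421
[[-1.     -0.002   0.0017]
 [-0.002   1.     -0.0007]
 [-0.0017 -0.0007 -1.    ]]
19.2 [ 0.5293 -0.2407  0.2597] [-0.4467  0.3509  1.6021  0.0001  1.1869 -2.0195] [-0.0012  0.0008  0.0049 -0.0018 -0.0015  0.0003] [ 0.2276 -0.5007 -3.7557] 0.023669037579119187
[[-1.     -0.002   0.0015]
 [-0.002   1.     -0.0006]
 [-0.0015 -0.0006 -1.    ]]
board z 0.03062042485541967 20479
head top z 0.10128665167557002 [0.10157683 0.1021873  0.10298835]
```

View pics/wrist9.png

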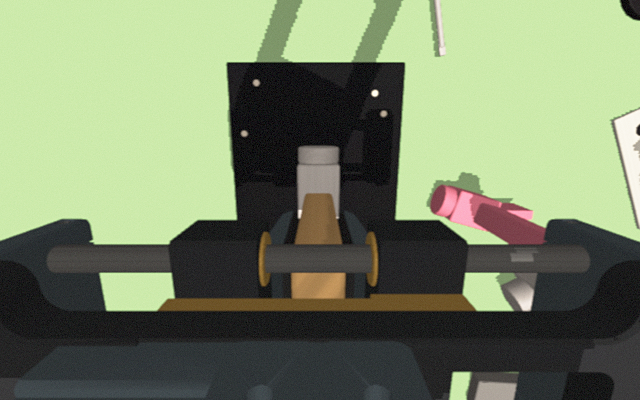

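View pics/side9.png

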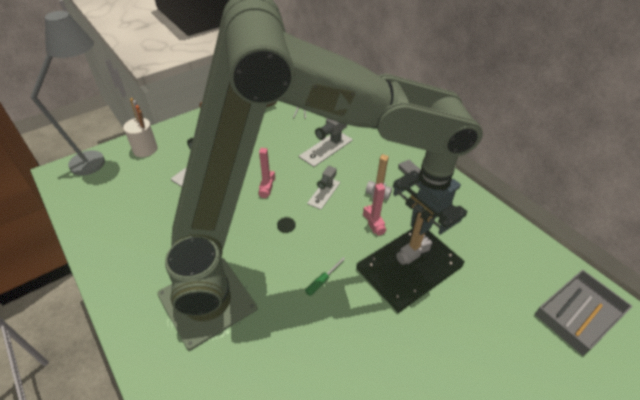

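Request:
{"api": "move_arm", "payload": {
  "targets": [
    [15,0,0,3,0,0,0],
    [15,0,0,8,0,0,0],
    [15,0,0,15,0,0,0],
    [15,0,0,21,0,0,0],
    [15,0,0,26,0,0,0],
    [15,0,0,29,0,0,0],
    [15,0,0,31,0,0,0],
    [15,0,0,32,0,0,0],
    [15,0,0,32,0,0,0],
    [15,0,0,32,0,0,0]
  ]
}}

```text
t: 20.08
tcp_pos: [0.5292, -0.2407, 0.2271]
eef_rot: [[-1.0, -0.002, 0.0], [-0.002, 1.0, -0.0], [-0.0, -0.0, -1.0]]
force: [-0.5, -0.3, -3.8]
finger_gap: 0.0239
```

Request:
{"api": "move_arm", "payload": {
  "targets": [
    [15,0,0,0.5,0,0,0],
    [15,0,0,1,0,0,0],
    [15,0,0,1.5,0,0,0],
    [15,0,0,1.5,0,0,0]
  ]
}}

```text
t: 20.42
tcp_pos: [0.529, -0.2406, 0.2254]
eef_rot: [[-1.0, -0.002, 0.0], [-0.002, 1.0, 0.0], [-0.0, 0.0, -1.0]]
force: [-0.7, 0.6, -4.1]
finger_gap: 0.0235
```

Request:
{"api": "move_arm", "payload": {
  "targets": [
    [15,0,0,0.3,0,0,0],
    [15,0,0,0.6,0,0,0],
    [15,0,0,0.6,0,0,0]
  ]
}}

```text
t: 20.67
tcp_pos: [0.529, -0.2406, 0.2248]
eef_rot: [[-1.0, -0.002, 0.0], [-0.002, 1.0, 0.0], [-0.0, 0.0, -1.0]]
force: [-0.2, -0.0, -3.8]
finger_gap: 0.0239
```

Request:
{"api": "move_arm", "payload": {
  "targets": [
    [15,0,0,0.3,0,0,0],
    [15,0,0,0.5,0,0,0],
    [15,0,0,0.5,0,0,0]
  ]
}}

```text
t: 20.92
tcp_pos: [0.5291, -0.2406, 0.2248]
eef_rot: [[-1.0, -0.002, 0.0], [-0.002, 1.0, -0.0], [-0.0, -0.0, -1.0]]
force: [0.0, 1.5, -0.7]
finger_gap: 0.024
```

Request:
{"api": "move_arm", "payload": {
  "targets": [
    [15,0,0,0.3,0,0,0],
    [15,0,0,0.3,0,0,0],
    [15,0,0,0.3,0,0,0]
  ]
}}

```text
t: 21.17
tcp_pos: [0.5291, -0.2406, 0.2248]
eef_rot: [[-1.0, -0.002, 0.001], [-0.002, 1.0, -0.0], [-0.001, -0.0, -1.0]]
force: [-2.1, 0.6, 4.2]
finger_gap: 0.0236
```

Request:
{"api": "move_arm", "payload": {
  "grip_force": 5,
  "targets": [
    [15,0,0,0,0,0,0],
    [15,0,0,0,0,0,0],
    [24,0,0,0,0,0,0],
    [25,0,0,0,0,0,0],
    [27,0,0,0,0,0,0],
    [32,0,0,0,0,0,0],
    [40,0,0,0,0,0,0],
    [50,0,0,0,0,0,0],
    [60,0,0,0,0,0,0],
    [60,0,0,0,0,0,0],
    [60,0,0,0,0,0,0]
  ]
}}

```text
t: 22.08
tcp_pos: [0.5291, -0.2407, 0.224]
eef_rot: [[-1.0, -0.002, 0.0], [-0.002, 1.0, 0.0], [-0.0, 0.0, -1.0]]
force: [1.0, 0.1, -0.0]
finger_gap: 0.0596
```

```bash
python3 grab.py wrist 10; python3 grab.py side 10
```

```text
22.0833 [ 0.5291 -0.2407  0.224 ] [-0.4467  0.3794  1.6541  0.0001  1.1081 -2.0194] [-0.0008 -0.0023  0.      0.0014  0.0002  0.0004] [ 1.0113  0.1325 -0.0283] 0.059646079765371604
[[-1.     -0.0019  0.0001]
 [-0.0019  1.      0.    ]
 [-0.0001  0.     -1.    ]]
22.1333 [ 0.529  -0.2406  0.224 ] [-0.4467  0.3794  1.6541  0.0001  1.1081 -2.0194] [ 0.     -0.0012 -0.0005 -0.0013 -0.0001  0.0001] [ 0.384   1.1438 -1.3502] 0.0598994291608077
[[-1.     -0.0019  0.    ]
 [-0.0019  1.      0.0001]
 [-0.      0.0001 -1.    ]]
```

View pics/wrist10.png

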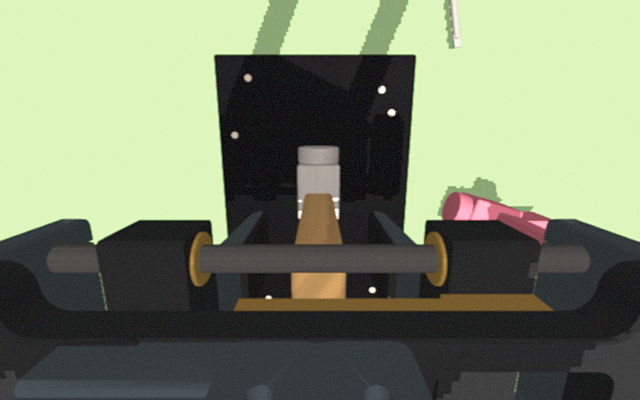

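Standing free between the open fingers. Retreat straight up, then back.

Request:
{"api": "move_arm", "payload": {
  "targets": [
    [60,0,0,-5,0,0,0],
    [60,0,0,-20,0,0,0],
    [60,0,0,-45,0,0,0],
    [60,0,0,-75,0,0,0],
    [60,0,0,-105,0,0,0],
    [60,0,0,-130,0,0,0],
    [60,20,0,-145,0,0,0],
    [60,50,0,-150,0,0,0],
    [60,85,0,-150,0,0,0],
    [60,115,0,-150,0,0,0],
    [60,135,0,-150,0,0,0],
    [60,140,0,-150,0,0,0],
    [60,140,0,-150,0,0,0],
    [60,140,0,-150,0,0,0]
  ]
}}

```text
t: 23.35
tcp_pos: [0.3896, -0.2411, 0.3745]
eef_rot: [[-1.0, -0.002, 0.002], [-0.002, 1.0, -0.001], [-0.002, -0.001, -1.0]]
force: [-0.4, 0.1, -0.2]
finger_gap: 0.06
```

```bash
python3 grab.py side 11; python3 grab.py top 11; python3 - <<'E'
from h import *
np.set_printoptions(precision=4,suppress=True)
for n in('top','side'):
    p,d,R,t=load(n,11); W=cloud(n,d,R,t); hsv=cv2.cvtColor(p,cv2.COLOR_RGB2HSV)
    r=np.hypot(W[...,0]-.53,W[...,1]+.24)
    m=(r<.04)&(W[...,2]>.185)&(W[...,2]<.215); print(n,'handle top',W[m].mean(0) if m.any() else None,m.sum())
    m=(r<.06)&(W[...,2]>.055)&(W[...,2]<.072); print(n,'head',cv2.minAreaRect(np.float32(W[m][:,:2]*1000)) if m.any() else None)
    r=np.hypot(W[...,0]-.652,W[...,1]-.0325); m=(r<.04)&(W[...,2]>.16)&(W[...,2]<.18); print('club top',W[m].mean(0))
p=cv2.imread('pics/side11.png'); cv2.imwrite('pics/s11c.png',cv2.resize(p[150:310,330:490],(600,600),interpolation=cv2.INTER_CUBIC))
E
```

```text
23.35 [ 0.3896 -0.2411  0.3745] [-0.5794  0.0871  1.6601  0.0005  1.3927 -2.152 ] [ 0.0103  0.0207 -0.0103  0.0003  0.0005 -0.0004] [-0.4203  0.0549 -0.1609] 0.060032585670229274
[[-1.     -0.0016  0.0017]
 [-0.0016  1.     -0.0005]
 [-0.0017 -0.0005 -1.    ]]
23.4 [ 0.39   -0.2411  0.3742] [-0.579   0.088   1.6597  0.0004  1.3927 -2.152 ] [ 0.0052  0.0141 -0.0036 -0.0002  0.0031 -0.0032] [-0.2343 -0.0195 -0.4184] 0.059730151305700925
[[-1.     -0.0021  0.0012]
 [-0.0021  1.     -0.0002]
 [-0.0012 -0.0002 -1.    ]]
top handle top [ 0.5284 -0.2388  0.1986] 68
top head ((553.0179443359375, -239.38742065429688), (35.001007080078125, 55.27788543701172), 89.29447937011719)
club top [0.6519 0.0344 0.1693]
side handle top [ 0.5277 -0.2448  0.1958] 92
side head ((531.6817016601562, -241.45298767089844), (103.55583953857422, 36.556636810302734), 0.2145332396030426)
club top [0.6521 0.0462 0.164 ]
```

View pics/side11.png

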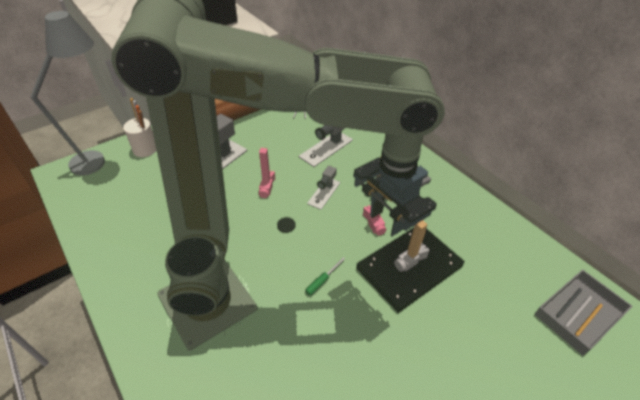

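View pics/s11c.png

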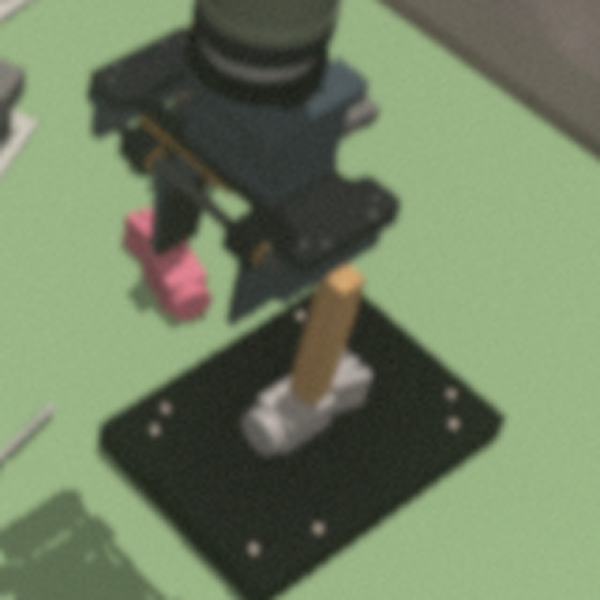

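```bash
python3 -c "
from workcell import env
print(env.sign_off()); print(env.read_state()['t'])"
```

```text
the job is handed in; nothing more can be done
None
the job is handed in; nothing more can be done
```

I showed the wooden-handled hammer to the middle-sized inspection camera, flat face first and then the other end. I then set it down under force control, standing on its head near the middle of the black board. I handed in at about 23.4 s of the 58 s allowed.

**What I measured:**
- **Flat face:** in the wrist picture the face was 0.1 mm from the aiming point along the lens axis and level to within about 0.5 mm. It was about 1.1 mm off sideways, so I shifted it 0.8 mm and held it still for about 1.4 s.
- **Second end:** I held it for about 1.5 s with the same turn and height, going by the robot's own pose reading. The wrist camera could not see this end, so only the side view confirmed it.
- **On the board:** the side and top views put the handle top at 196–199 mm, where 200 mm is expected. Its axis is at about (0.528, -0.241), and nothing is touching it.
- **The other hammer:** the top view has it standing unmoved. The side view's check of its position was about 12 mm off, because the gripper partly hid it. The pink look-alikes were never touched.

**What disagreed:** the end meant to be a wedge looked like three splayed prongs, not a ridge. I still chose this hammer for three reasons:
- It measured 100 x 36 x 36 mm with a 24 mm handle, as described.
- Its other end is round and flat.
- The only other wooden one is the hammer with two flat ends, and the remaining two are pink.

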